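# Read out a transport logger on the sloping reader, side by side

## Task

Read out the transport logger on the sloping reader: hold it flat to the slope and push the steel strip on its long side squarely against the middle of the sprung bar at the top until the bar is nearly home, then back off, turn the logger a quarter turn and do the same with the steel strip on its end. Finally turn it back and leave it lying flat on the slope with its plain long side square against the middle of the ledge at the bottom. Leave everything else on the table standing where it is.

Things in the scene. Friction and masses are not known exactly. Their poses are not given: they have to be found in the camera images.
- logger_center (a point): Transport logger: white block 60 (x) x 120 (y) x 35 mm with a grey grip fin on its top, 18 mm thick (x), 64 long (y), 35 to 78 mm above the underside: grasp it across the 18 mm. About 0.25 kg. This point is 39 mm above the underside, on the fin's middle line. z up out of the fin, +x to the long side with the steel strip, +y to the end with a strip. Starts flat on the table.
- strip_long (a point): Middle of the long side with the steel strip (80 x 12 mm, flat); the small black window in the top lies in the corner between this side and the end without a strip. 30 mm along the logger's +x, 17.5 mm above its underside.
- strip_end (a point): Middle of the end with the steel strip (40 x 12 mm): 60 mm along the logger's +y, 17.5 mm above its underside.
- plain_side (a point): Middle of the plain long side (no strip): 30 mm along the logger's -x, 17.5 mm above its underside.
- deck: Sloping grey deck of the fixed reader, 140 wide, 232 mm long, 25 degrees up away from the robot. Origin on its surface, mid-width, 80 mm above the table. x up the slope, y across, z out of the surface. Lower ledge: 120 mm wide, 20 mm high, inner face at x = -95 mm. Sprung bar: face at x = +75 mm at rest; behind it a housing 36 mm high from x = +100 mm. Nothing above.
- bar_face (a point): Middle of the face of the sprung steel bar, looking down the slope: on the deck's centre line, 20 mm out of the deck, at deck x = 75 mm at rest. The bar is 100 mm wide, 24 mm high (8 to 32 mm out of the deck), and moves with its joint.
- bar (a joint): Travel of the sprung bar up the slope, m: 0 at rest, 0.010 pushed fully home; the spring takes about 1 N to start and 4.5 N at the end, and pushes it back.
- ledge_face (a point): Middle of the inner face of the lower ledge, which looks up the slope: deck x = -95 mm, 17.5 mm out of the deck.
- pad_carton: Bystander: small flat carton 60 x 96 x 28 mm; origin under its centre.
- dropper_a: Bystander: dropper bottle 27 mm in diameter, 84 mm tall, upright; origin under its centre.
- dropper_b: Bystander: dropper bottle like the other. Behind and right of it stand a small carton (50 mm high) and a pump bottle (246 mm tall), farther out than the work.
- bench_timer: Bystander: bench timer lying flat, 62 x 67 x 20 mm; origin under its centre.

How it is judged:
By the outcome, as a careful person would: the job done as asked, in the order asked, and still so for the second after the job is handed in, with the robot touching nothing.
It also fails if it takes over 53 s, if anything falls off the work surface, if the arm or the gripper's body presses on something with over 40 N, if the wrist force passes 120 N, or if a joint passes its speed limit or range.

## Robot

A 6-joint arm with a two-finger parallel gripper is mounted at the origin on a cart in front of the work surface, level with it; the furniture and walls round the work are solid. World frame = base frame: x ahead of the robot, y to its left, z up, the work surface at z = 0. Lengths are in m, angles in rad, forces in N, time in s.
With the tool pointing down it reaches from about 0.275 to 0.825 m from the base axis. Payload 4.9 kg.
Tool frame: the origin (TCP) lies midway between the tips of the shut fingers; the grasp point (between the pads) lies 19 mm behind it (pinch_z is the distance from the TCP to the grasp point, in m); z points along the fingers, x is the direction in which the jaws open and shut, and the axes are right-handed (so a half turn about z gives the same grasp; the last joint's range is limited). The gripper opens to 85 mm and grips with 20 to 120 N. Pads are 22 mm wide; open, the fingers measure 114 mm over their backs; the gripper's body (76 mm by 85 mm) begins 54 mm behind the grasp point. The pads swing forward as they close: fully open they stand 13 mm farther back than shut.
Start: joints at [1.063, 0.326, -0.193, 1.052, 0, 1.437], TCP at [0.201, 0.512, 0.201] pointing down, gripper open.
Joint ranges: [-2.65, 2.65], [-0.97, 1.79], [-1.3, 1.35], [-1.93, 2.1], [-1.47, 1.37], [-3.14, 3.14]. Speed limits (rad/s): [2.57, 2.57, 3.14, 3.14, 3.14, 3.14].

## Interface

Orientations are given as a rotation vector (axis times angle).
In Python, from cell import get_state, get_image, camera_params, sign_off, trace, pinch_z gives the robot as it stands. The module is installed in compiled form; this text tells all that it offers.
- The arm moves only by the tool carry_out, never from a script. Its argument "rows" is a list of rows, each a list of 3 entries, a list of its own where there are three numbers: the shift along the tool's x, y, z normalised to -1 to 1, where 1 is 80 mm, then the turn, a rotation vector about the tool's x, y, z normalised to -1 to 1, where 1 is 180 degrees, then the opening, from 0 (shut) to 1 (fully open). In form: [[[x, y, z], [wx, wy, wz], hand], ...]. A call has 1 to 8 rows; each row shifts and turns the commanded pose from where the row before left it, along the tool's axes as they then stand; what a row does not reach is not made up. A row lasts 1/8 s, in which the tool goes at most 62.5 mm and 10.7 degrees, less where a joint would pass 70% of its speed; a pose out of reach is approached as far as the arm can. A call with a number of a shift or a turn outside -1 to 1 is refused whole. A call with a gripper value outside its range is refused whole. The fingers move at their own pace and stop on an object; the grip force is fixed at half the most. Time passes only in rows, so rows that do not move let the fingers close. It gives the time, the measured TCP pose, the force and the opening at its end, in the units of the state.
- get_state(): the state, without advancing time (a new reading comes with each control period).
- get_image(name): name is "scene" or "top" or "wrist"; returns the picture (420x560x3 uint8, blue, green, red); there is no depth.
- camera_params(name): a dict with "fx", "fy", "cx", "cy" (pixels), "R" (3x3) and "t" (3): a world point X has camera coordinates R X + t. Camera axes: x right, y down, z forward; pixel columns grow to the right and rows downward; lengths in m; the calibration is good to about 2 mm. A picture is of the moment at which its call begins: read the wrist's pose just before it. camera_params takes no time and is no camera call; for the wrist camera it gives the pose at the moment of the call.
- sign_off(): hands the job in, once; it reports no verdict.
Trained networks look in the newest picture that a camera, given by its name, has taken for a name from the list of things; names that differ only in an ending like _2 or _b are one class to them, and where a whole thing is asked for, a point or a joint stands for the part that bears it (a point fixed in the world has none). Each returns a list of dicts, best first, with "conf" (0 to 1); they miss things now and then, are a little off and sometimes report something else, mostly with a low value. They report only what shows in the picture. A call takes as long as a camera call.
- trace(target, camera): "mask" (420x560 bool, what is visible of it) and "position" ([column, row] in pixels, amid what is visible of it).
The state is a dict: "t": time; "q": joint angles; "joint_vel": joint speeds; "joint_efforts": joint torques, N m; "ee_pos": TCP position; "ee_rot": TCP orientation; "contact_force": force on the tool from outside, world axes, zero at the start; "moment": the same for the moment, N m; "gripper_width": finger opening in m.
Only numpy, scipy, OpenCV 4.12 (cv2) and the standard library are available. Lean on these libraries where they do the work, as an engineer would, in place of code of your own. Each camera call takes 0.05 s, during which the arm holds its last target. There are 200 camera calls.

## Working session

There is one attempt and no reset: what is moved stays moved. The work goes in short steps, Python scripts to look and compute and a tool call to move; the robot and the scene stay as the last step left them, time stands still between calls to the robot, and variables do not carry over. Pictures are saved under pics/ and viewed, about 8 in all and at most 12, crops included, and the job is handed in when it is done.

Besides the shell and the picture viewer there is one more tool, called after "Request:" by a JSON object that holds its "op" and its "data", one argument or row to a line. carry_out: Moves the arm, as the interface text tells. Scaled input: -1 to 1 covers 80 mm each way for a shift and 180 degrees each way for a turn. Its arguments: {"type":"object","properties":{"rows":{"type":"array"}},"required":["rows"]}

```bash
mkdir -p pics; cat > h.py <<'E'
import numpy as np, cv2
from scipy.spatial.transform import Rotation as Ro
from cell import *
def ray(cam,px):
    p=camera_params(cam);R=np.array(p["R"]);t=np.array(p["t"])
    d=R.T@np.array([(px[0]-p["cx"])/p["fx"],(px[1]-p["cy"])/p["fy"],1]);return -R.T@t,d
def at_z(cam,px,z):
    o,d=ray(cam,px);return o+d*(z-o[2])/d[2]
def proj(cam,X):
    p=camera_params(cam);c=(np.array(p["R"])@np.atleast_2d(X).T).T+np.array(p["t"])
    return np.c_[p["fx"]*c[:,0]/c[:,2]+p["cx"],p["fy"]*c[:,1]/c[:,2]+p["cy"]]
def tri(a,pa,b,pb):
    o1,d1=ray(a,pa);o2,d2=ray(b,pb);A=np.c_[d1,-d2];s=np.linalg.lstsq(A,o2-o1,rcond=None)[0]
    x,y=o1+d1*s[0],o2+d2*s[1];return (x+y)/2,np.linalg.norm(x-y)
E
python3 - <<'E'
from h import *
s=get_state();print({k:np.round(v,3) for k,v in s.items()},pinch_z)
a=get_image("scene");b=get_image("top")
cv2.imwrite("pics/1.png",a);cv2.imwrite("pics/2.png",b)
for n in ["logger_center","strip_long","strip_end","plain_side","deck","bar_face","bar","ledge_face","pad_carton","dropper_a","bench_timer"]:
  for c in ["scene","top"]:
    try:
      print(n,c,[(np.round(r["position"]).tolist(),round(r["conf"],2),int(r["mask"].sum())) for r in trace(n,c)[:3]])
    except Exception as e: print(n,c,e)
for c in ["scene","top"]:
  p=camera_params(c);print(c,-np.array(p["R"]).T@np.array(p["t"]),p["fx"])
E
```

```text
{'t': np.float64(0.0), 'q': array([ 1.063,  0.327, -0.194,  1.052, -0.   ,  1.437]), 'joint_vel': array([-0.001,  0.001,  0.   , -0.001,  0.   , -0.001]), 'joint_efforts': array([ 1.0000e-03, -4.4341e+01,  2.6244e+01,  1.6000e-02, -0.0000e+00,
        0.0000e+00]), 'ee_pos': array([0.201, 0.511, 0.2  ]), 'ee_rot': array([ 2.595e+00,  1.770e+00, -2.000e-03]), 'contact_force': array([ 0.143, -0.253,  0.363]), 'moment': array([ 0.019,  0.035, -0.015]), 'gripper_width': np.float64(0.085)} 0.0187
logger_center scene [([272.0, 287.0], 0.8, 1991)]
logger_center top [([298.0, 271.0], 0.69, 1305)]
strip_long scene [([270.0, 288.0], 0.93, 1906), ([193.0, 291.0], 0.18, 950)]
strip_long top [([297.0, 274.0], 0.95, 1346)]
strip_end scene [([272.0, 291.0], 0.76, 2046)]
strip_end top [([296.0, 269.0], 0.73, 1318), ([245.0, 176.0], 0.28, 5760)]
plain_side scene [([269.0, 289.0], 0.65, 1992)]
plain_side top [([296.0, 270.0], 0.63, 1291), ([242.0, 173.0], 0.57, 5748)]
deck scene [([268.0, 184.0], 0.82, 4764)]
deck top [([240.0, 175.0], 0.96, 5937)]
bar_face scene [([283.0, 157.0], 0.56, 314)]
bar_face top [([252.0, 150.0], 0.7, 263), ([352.0, 276.0], 0.45, 124)]
bar scene [([283.0, 163.0], 0.5, 265), ([270.0, 287.0], 0.49, 1952)]
bar top [([254.0, 147.0], 0.51, 233)]
ledge_face scene [([267.0, 186.0], 0.77, 4798), ([272.0, 288.0], 0.7, 2043)]
ledge_face top [([242.0, 172.0], 0.97, 5874)]
pad_carton scene [([352.0, 269.0], 0.8, 1493)]
pad_carton top []
dropper_a scene [([326.0, 310.0], 0.67, 416), ([326.0, 214.0], 0.64, 302)]
dropper_a top [([350.0, 274.0], 0.7, 124), ([307.0, 175.0], 0.67, 158)]
bench_timer scene [([190.0, 289.0], 0.66, 964)]
bench_timer top [([234.0, 301.0], 0.78, 799)]
scene [-0.0764894  -0.61602264  0.69490033] 451.77161803511683
top [ 0.34015308 -0.27042436  0.95152222] 392.15192564033595
```

View pics/1.png

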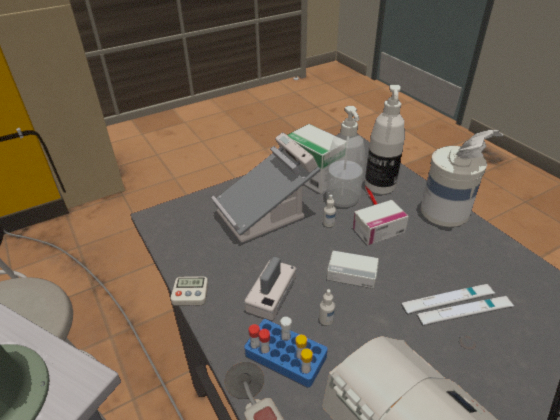

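View pics/2.png

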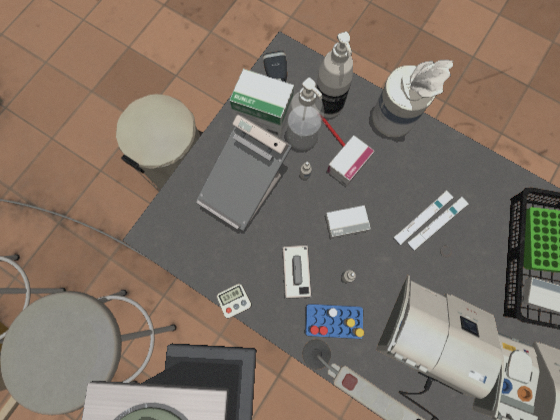

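Scene view: the logger is at about (271,288), with its window at (267,301). The reader is at (268,185), with the bar near (285,158). In the top view the logger is at (297,271), its window at (303,289), and the deck at (243,185). I'll zoom in to get the corners.

```bash
python3 - <<'E'
from h import *
a=cv2.imread("pics/1.png");b=cv2.imread("pics/2.png")
A=cv2.resize(b[105:235,190:300],None,fx=3.6,fy=3.6,interpolation=3)
B=cv2.resize(a[130:260,205:325],None,fx=3.3,fy=3.6*1,interpolation=3)
cv2.imwrite("pics/3.png",np.hstack([A,B]))
print(proj("top",[[0,0,0],[.3,0,0],[.3,.3,0],[0,.3,0],[.5,.3,0]]))
# logger fit by box + fin silhouette on both masks
from scipy.optimize import minimize
ms={c:max(trace("strip_long",c),key=lambda r:r["conf"])["mask"] for c in ["scene","top"]}
bx=np.array([[x,y,z] for x in(-.03,.03) for y in(-.06,.06) for z in(0,.035)])
fn=np.array([[x,y,z] for x in(-.009,.009) for y in(-.032,.032) for z in(.035,.078)])
def cost(v):
    R=Ro.from_euler('z',v[2]).as_matrix();c=0
    for k,m in ms.items():
        im=np.zeros(m.shape,np.uint8)
        for P in(bx,fn):
            h=cv2.convexHull(proj(k,P@R.T+[v[0],v[1],0]).astype(np.float32))
            cv2.fillConvexPoly(im,np.round(h*16).astype(int),1,shift=4)
        c+=1-(im.astype(bool)&m).sum()/(im.astype(bool)|m).sum()
    return c
o=at_z("top",(297,271),.03);print(o)
best=min((minimize(cost,[o[0],o[1],y],method="Nelder-Mead",options=dict(initial_simplex=[[o[0],o[1],y],[o[0]+.01,o[1],y],[o[0],o[1]+.01,y],[o[0],o[1],y+.2]])) for y in np.arange(0,3.14,.4)),key=lambda r:r.fun)
print(best.x,best.fun)
for y in (0,np.pi):
    R=Ro.from_euler('z',best.x[2]+y).as_matrix();print(y,[proj(k,R@[.022,-.045,.035]+[best.x[0],best.x[1],0]) for k in ms])
for s in [(350,274),(307,175)]: print("drop",at_z("top",s,.05))
print("timer",at_z("top",(234,301),.01),"carton",at_z("top",(348,221),.028))
E
```

```text
[[148.01563353 459.569829  ]
 [164.52330361 317.30121065]
 [ 38.40425576 310.24583183]
 [ 11.95928293 451.11293199]
 [ 53.97005702 227.32991055]]
[ 0.42193471 -0.30513798  0.03      ]Traceback (most recent call last):
  File "<stdin>", line 22, in <module>
  File "<stdin>", line 22, in <genexpr>
    res = _minimize_neldermead(fun, x0, args, callback, bounds=bounds,
                               **options)
    fxc = func(xc)
    fx = function(np.copy(x), *(wrapper_args + args))
  File "<stdin>", line 17, in cost
  File "h.py", line 10, in proj
    p=camera_params(cam);c=(np.array(p["R"])@np.atleast_2d(X).T).T+np.array(p["t"])
ValueError: time passes only in moves, steps and waits
```

View pics/3.png

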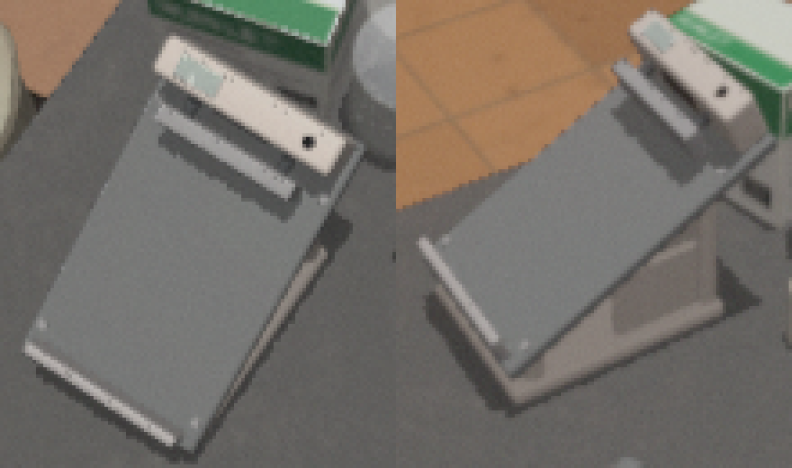

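```bash
cat > h2.py <<'E'
from h import *
CP={c:camera_params(c) for c in("scene","top")}
def pj(c,X):
    p=CP[c];q=np.atleast_2d(X)@np.array(p["R"]).T+np.array(p["t"])
    return np.c_[p["fx"]*q[:,0]/q[:,2]+p["cx"],p["fy"]*q[:,1]/q[:,2]+p["cy"]]
bx=np.array([[x,y,z] for x in(-.03,.03) for y in(-.06,.06) for z in(0,.035)])
fn=np.array([[x,y,z] for x in(-.009,.009) for y in(-.032,.032) for z in(.035,.078)])
def deckR(yaw): return (Ro.from_euler('z',yaw)*Ro.from_euler('y',-np.radians(25))).as_matrix()
E
python3 - <<'E'
from h2 import *
from scipy.optimize import minimize,least_squares
get_image("scene");get_image("top")
ms={c:max(trace("strip_long",c),key=lambda r:r["conf"])["mask"] for c in ["scene","top"]}
def cost(v):
    R=Ro.from_euler('z',v[2]).as_matrix();c=0
    for k,m in ms.items():
        im=np.zeros(m.shape,np.uint8)
        for P in(bx,fn):
            h=cv2.convexHull(pj(k,P@R.T+[v[0],v[1],0]).astype(np.float32))
            cv2.fillConvexPoly(im,np.round(h*16).astype(int),1,shift=4)
        im=im>0;c+=1-(im&m).sum()/(im|m).sum()
    return c
o=[.422,-.305]
best=min((minimize(cost,[*o,y],method="Nelder-Mead",options=dict(initial_simplex=[[*o,y],[o[0]+.01,o[1],y],[o[0],o[1]+.01,y],[*o,y+.2]])) for y in np.arange(0,3.14,.4)),key=lambda r:r.fun)
v=best.x;print("logger",v,best.fun)
for y in (0,np.pi):
    R=Ro.from_euler('z',v[2]+y).as_matrix();print(y,[pj(k,R@[.022,-.045,.035]+[v[0],v[1],0]) for k in ms])
T=lambda p:(p[0]/3.6+190,p[1]/3.6+105)
S=lambda p:((p[0]-396)/3.3+205,p[1]/3.6+130)
# (cam, pixel, deck line point A, B)
L=[("top",T((148,105)),(-.1,.07,0),(.12,.07,0)),("top",T((35,332)),(-.1,.07,0),(.12,.07,0)),
("top",T((358,155)),(-.1,-.07,0),(.12,-.07,0)),("top",T((200,432)),(-.1,-.07,0),(.12,-.07,0)),
("top",T((158,122)),(.075,.05,.008),(.075,-.05,.008)),("top",T((291,199)),(.075,.05,.008),(.075,-.05,.008)),
("top",T((30,343)),(-.095,.06,.02),(-.095,-.06,.02)),("top",T((176,435)),(-.095,.06,.02),(-.095,-.06,.02)),
("scene",S((614,72)),(.075,.05,.008),(.075,-.05,.008)),("scene",S((690,137)),(.075,.05,.008),(.075,-.05,.008)),
("scene",S((424,237)),(-.095,.06,.02),(-.095,-.06,.02)),("scene",S((497,340)),(-.095,.06,.02),(-.095,-.06,.02)),
("scene",S((520,365)),(-.1,-.07,0),(.12,-.07,0)),("scene",S((760,145)),(-.1,-.07,0),(.12,-.07,0))]
def res(u):
    R=deckR(u[2]);o=np.array([u[0],u[1],.08]);r=[]
    for c,p,a,b in L:
        q=pj(c,np.array([a,b])@R.T+o);d=q[1]-q[0];e=np.array(p)-q[0]
        r.append((d[0]*e[1]-d[1]*e[0])/np.linalg.norm(d))
    return r
f=min((least_squares(res,[.6,-.18,y],loss="soft_l1") for y in(-1,-.5,0,.5,1)),key=lambda r:r.cost)
u=f.x;print("deck",u,np.round(res(u),2))
R=deckR(u[2]);o=np.array([u[0],u[1],.08])
out=[]
for c,(x0,y0,w,h) in dict(top=(190,100,180,210),scene=(200,130,150,200)).items():
    k=2.85;im=cv2.resize(get_image(c)[y0:y0+h,x0:x0+w],None,fx=k,fy=k,interpolation=3)
    def dl(P,col): cv2.polylines(im,[np.round((pj(c,P)-[x0,y0]+.5)*k).astype(int)],True,col,1,cv2.LINE_AA)
    for P in [[(.075,.05,.008),(.075,-.05,.008),(.075,-.05,.032),(.075,.05,.032)],[(-.095,.06,0),(-.095,-.06,0),(-.095,-.06,.02),(-.095,.06,.02)],[(-.1,.07,0),(.12,.07,0),(.12,-.07,0),(-.1,-.07,0)]]:
        dl(np.array(P)@R.T+o,(0,0,255))
    Rl=Ro.from_euler('z',v[2]).as_matrix();ol=[v[0],v[1],0]
    for P in (bx,fn): dl(P[[1,3,7,5]]@Rl.T+ol,(0,255,0));dl(P[[0,2,6,4]]@Rl.T+ol,(255,255,0))
    out.append(cv2.copyMakeBorder(im,0,600-im.shape[0],0,0,0) if im.shape[0]<600 else im[:600])
o_=np.hstack(out)[:,:];o_=cv2.resize(o_,(800,int(o_.shape[0]*800/o_.shape[1])));cv2.imwrite("pics/4.png",o_);print(o_.shape)
for s in [(350,274),(307,175)]: print("drop",at_z("top",s,.05))
print("timer",at_z("top",(234,301),.01),"carton",at_z("top",(348,221),.028))
E
```

```text
logger [ 0.4232579  -0.30383067  1.62237039] 0.19423351981662995
0 [array([[270.94406918, 263.00121789]]), array([[287.01971606, 250.91503337]])]
3.141592653589793 [array([[269.97568702, 302.16474381]]), array([[306.3023028 , 289.94874181]])]
deck [ 0.62637613 -0.16094242 -0.51404769] [ 1.15  1.95 -0.77 -1.54  1.32  0.63 -0.18 -0.31 -2.28 -4.03 -0.01  1.13
  0.27 -0.47]
(510, 800, 3)
drop [ 0.41980298 -0.42519949  0.05      ]
drop [ 0.65174313 -0.31864415  0.05      ]
timer [ 0.34600418 -0.16135436  0.01      ] carton [ 0.54809338 -0.42264911  0.028     ]
```

View pics/4.png

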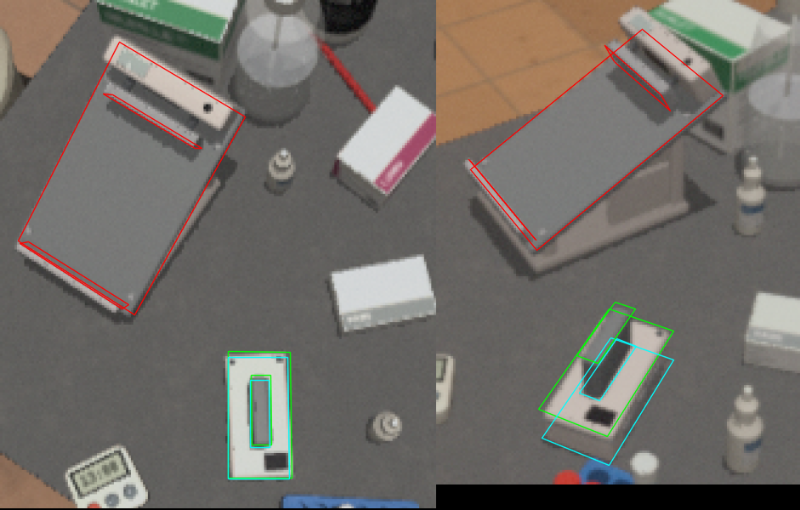

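```bash
cat >> h2.py <<'E'
def T(R,p): M=np.eye(4);M[:3,:3]=R;M[:3,3]=p;return M
def cur(): s=get_state();return T(Ro.from_rotvec(s["ee_rot"]).as_matrix(),s["ee_pos"])
def loggerT(x,y,yaw): return T(Ro.from_euler('z',yaw).as_matrix(),[x,y,0])
L2T=T(np.diag([-1,1,-1.]),[0,0,.039])   # tool in logger frame, gripped
def plan(targets,M=None,step=.05,ang=9):
    """targets: 4x4 tool poses; print rows"""
    M=cur() if M is None else M
    for G in targets:
        D=np.linalg.inv(M)@G;rv=Ro.from_matrix(D[:3,:3]).as_rotvec()
        n=max(1,int(np.ceil(max(np.linalg.norm(D[:3,3])/step,np.degrees(np.linalg.norm(rv))/ang))))
        w=np.round(rv/n/np.pi,4)
        for i in range(n):
            rem=(G[:3,3]-M[:3,3])/(n-i)
            s=np.round(M[:3,:3].T@rem/.08,3)
            print(s.tolist(),w.tolist())
            M=M@T(Ro.from_rotvec(w*np.pi).as_matrix(),s*.08)
        print("-- reached",np.round(M[:3,3],4))
    return M
E
python3 - <<'E'
from h2 import *
G=loggerT(.423,-.304,-1.519)@L2T;A=cur();W=A.copy();W[:3,3]=[.40,.12,.27]
W[:3,:3]=A[:3,:3]@Ro.from_euler('z',-.2).as_matrix()
G[2,3]=.25;G[0,3]-=.03
plan([W,G],step=.055)
p=camera_params("wrist");R=np.array(p["R"]);C=-R.T@np.array(p["t"]);print("cam in tool",np.linalg.inv(A)@np.r_[C,1],A[:3,:3].T@R.T)
E
```

```text
[-0.406, 0.456, -0.096] [0.0, -0.0, -0.0071]
[-0.416, 0.447, -0.096] [0.0, -0.0, -0.0071]
[-0.426, 0.438, -0.095] [0.0, -0.0, -0.0071]
[-0.435, 0.428, -0.096] [0.0, -0.0, -0.0071]
[-0.445, 0.418, -0.095] [0.0, -0.0, -0.0071]
[-0.454, 0.409, -0.096] [0.0, -0.0, -0.0071]
[-0.463, 0.398, -0.095] [0.0, -0.0, -0.0071]
[-0.472, 0.388, -0.096] [0.0, -0.0, -0.0071]
[-0.481, 0.377, -0.095] [0.0, -0.0, -0.0071]
-- reached [0.4  0.12 0.27]
[-0.654, 0.103, 0.031] [0.0, 0.0, -0.0089]
[-0.657, 0.085, 0.031] [0.0, 0.0, -0.0089]
[-0.659, 0.067, 0.031] [0.0, 0.0, -0.0089]
[-0.661, 0.048, 0.031] [0.0, 0.0, -0.0089]
[-0.662, 0.03, 0.031] [0.0, 0.0, -0.0089]
[-0.663, 0.011, 0.032] [0.0, 0.0, -0.0089]
[-0.662, -0.008, 0.031] [0.0, 0.0, -0.0089]
[-0.662, -0.026, 0.032] [0.0, 0.0, -0.0089]
-- reached [ 0.393 -0.304  0.25 ]
cam in tool [ 0.00106078 -0.07015964 -0.17195317  1.        ] [[ 9.99999824e-01 -5.36561582e-04 -2.52053715e-04]
 [ 5.85636852e-04  9.60113489e-01  2.79609989e-01]
 [ 9.19721933e-05 -2.79610087e-01  9.60113634e-01]]
```

Request:
{"op": "carry_out", "data": {
  "rows": [
    [[-0.46,0.51,-0.11],[0,0,-0.008],1],
    [[-0.47,0.5,-0.11],[0,0,-0.008],1],
    [[-0.48,0.49,-0.11],[0,0,-0.008],1],
    [[-0.49,0.48,-0.11],[0,0,-0.008],1],
    [[-0.5,0.47,-0.11],[0,0,-0.008],1],
    [[-0.51,0.46,-0.11],[0,0,-0.008],1],
    [[-0.52,0.45,-0.11],[0,0,-0.008],1],
    [[-0.53,0.43,-0.11],[0,0,-0.008],1]
  ]
}}

```text
t: 2.6
ee_pos: [0.4033, 0.1205, 0.2722]
ee_rot: [2.404, 2.022, 0.002]
contact_force: [0.6, 0.4, -0.2]
gripper_width: 0.0854
```

Request:
{"op": "carry_out", "data": {
  "rows": [
    [[-0.654,0.103,0.031],[0,0,-0.009],1],
    [[-0.657,0.085,0.031],[0,0,-0.009],1],
    [[-0.659,0.067,0.031],[0,0,-0.009],1],
    [[-0.661,0.048,0.031],[0,0,-0.009],1],
    [[-0.662,0.03,0.031],[0,0,-0.009],1],
    [[-0.663,0.011,0.032],[0,0,-0.009],1],
    [[-0.662,-0.008,0.031],[0,0,-0.009],1],
    [[-0.662,-0.026,0.032],[0,0,-0.009],1]
  ]
}}

```text
t: 3.6
ee_pos: [0.396, -0.3037, 0.2517]
ee_rot: [2.16, 2.28, 0.0]
contact_force: [0.2, -0.4, -0.6]
gripper_width: 0.0853
```

```bash
python3 - <<'E'
from h2 import *
from scipy.optimize import minimize
A=cur();print(A[:3,3],get_state()["t"],get_state()["q"])
CP["wrist"]=camera_params("wrist");im=get_image("wrist");r=trace("logger_center","wrist")
print([(x["position"],x["conf"],x["mask"].sum()) for x in r]);m=r[0]["mask"]
v=[.423,-.304,-1.519]
def sil(v):
    R=Ro.from_euler('z',v[2]).as_matrix();g=np.zeros(m.shape,np.uint8)
    for P in(bx,fn):
        h=cv2.convexHull(pj("wrist",P@R.T+[v[0],v[1],0]).astype(np.float32));cv2.fillConvexPoly(g,np.round(h*16).astype(int),1,shift=4)
    return g>0
def cost(v): g=sil(v);return 1-(g&m).sum()/(g|m).sum()
b=minimize(cost,v,method="Nelder-Mead",options=dict(initial_simplex=[v,[v[0]+.01,v[1],v[2]],[v[0],v[1]+.01,v[2]],[v[0],v[1],v[2]+.1]]))
v=b.x;print(v,b.fun)
R=Ro.from_euler('z',v[2]).as_matrix()
for P,c in((bx,(0,255,0)),(fn,(0,0,255))): cv2.polylines(im,[np.round(pj("wrist",P[[1,3,7,5]]@R.T+[v[0],v[1],0])).astype(int)],True,c,1,cv2.LINE_AA)
cs=cv2.findContours(m.astype(np.uint8),0,1)[0];cv2.drawContours(im,cs,-1,(255,0,0),1)
cv2.imwrite("pics/5.png",im)
G=loggerT(*v)@L2T;H=G.copy();H[2,3]=.12
plan([H,G])
E
```

```text
[ 0.39598719 -0.30369586  0.25169864] 3.6 [-8.02443868e-01  2.00604747e-01 -2.30804165e-01  1.13875757e+00
  2.49643377e-04 -8.56453248e-01]
[([275.8, 193.2], 0.57, np.int64(4044))]
[ 0.4227757  -0.302964   -1.47360478] 0.07839562443026438
[0.01, 0.112, 0.546] [-0.0, 0.0002, -0.0052]
[0.008, 0.113, 0.545] [-0.0, 0.0002, -0.0052]
[0.007, 0.113, 0.546] [-0.0, 0.0002, -0.0052]
-- reached [ 0.4228 -0.3029  0.12  ]
[-0.0, -0.0, 0.506] [-0.0, -0.0, 0.0]
[-0.001, -0.0, 0.506] [-0.0, -0.0, 0.0]
-- reached [ 0.4228 -0.303   0.039 ]
```

View pics/5.png

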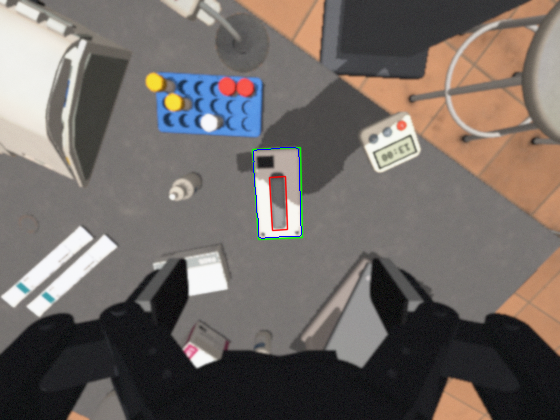

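The wrist view shows the logger at (278,193) with its window at (265,162), and the fitted outline matches it. I'll descend and grip.

Request:
{"op": "carry_out", "data": {
  "rows": [
    [[0.01,0.112,0.546],[0,0,-0.0052],0.7],
    [[0.008,0.113,0.546],[0,0,-0.0052],0.7],
    [[0.007,0.113,0.546],[0,0,-0.0052],0.7],
    [[0,0,0.5],[0,0,0],0.7],
    [[0,0,0.38],[0,0,0],0.7],
    [[0,0,0.13],[0,0,0],0.7],
    [[0,0,0],[0,0,0],0.7]
  ]
}}

```text
t: 4.58
ee_pos: [0.423, -0.2975, 0.0398]
ee_rot: [-2.104, -2.332, -0.0]
contact_force: [-0.4, 0.1, 1.3]
gripper_width: 0.0595
```

Request:
{"op": "carry_out", "data": {
  "rows": [
    [[0,0,0],[0,0,0],0],
    [[0,0,0],[0,0,0],0],
    [[0,0,0],[0,0,0],0],
    [[0,0,0],[0,0,0],0],
    [[0,0,0],[0,0,0],0],
    [[0,0,0],[0,0,0],0]
  ]
}}

```text
t: 5.32
ee_pos: [0.4241, -0.2997, 0.0411]
ee_rot: [2.103, 2.329, -0.002]
contact_force: [-0.2, -2.4, 6.8]
gripper_width: 0.0159
```

```bash
python3 - <<'E'
from h2 import *
A=cur();x=A[:3,0];print(A.round(4),"yaw logger",np.arctan2(-x[1],-x[0]))
# deck pose; approach: lift, above deck, tilt
D=T(deckR(-.514),[.6264,-.1609,.08])
U=A.copy();U[2,3]+=.11
def on(x,y,h,yaw): return D@T(Ro.from_euler('z',yaw).as_matrix(),[x,y,h])@L2T
V=on(-.01,0,.10,0)
plan([U,V])
print(V.round(3))
E
```

```text
[[-0.1018  0.9948  0.002   0.4241]
 [ 0.9948  0.1018 -0.0034 -0.2997]
 [-0.0036  0.0016 -1.      0.0411]
 [ 0.      0.      0.      1.    ]] yaw logger -1.468847766127147
[-0.002, 0.001, -0.458] [-0.0, -0.0, 0.0]
[-0.001, 0.001, -0.458] [-0.0, -0.0, 0.0]
[-0.002, 0.0, -0.459] [-0.0, -0.0, 0.0]
-- reached [ 0.424  -0.2997  0.1511]
[0.279, 0.286, -0.091] [-0.0095, -0.0181, -0.0427]
[0.233, 0.323, -0.096] [-0.0095, -0.0181, -0.0427]
[0.182, 0.354, -0.098] [-0.0095, -0.0181, -0.0427]
[0.128, 0.378, -0.096] [-0.0095, -0.0181, -0.0427]
[0.07, 0.394, -0.09] [-0.0095, -0.0181, -0.0427]
[0.012, 0.402, -0.081] [-0.0095, -0.0181, -0.0427]
[-0.046, 0.402, -0.068] [-0.0095, -0.0181, -0.0427]
-- reached [ 0.5673 -0.1276  0.2018]
[[-0.789  0.492  0.368  0.567]
 [ 0.446  0.871 -0.208 -0.128]
 [-0.423 -0.    -0.906  0.202]
 [ 0.     0.     0.     1.   ]]
```

Request:
{"op": "carry_out", "data": {
  "rows": [
    [[0,0,-0.46],[0,0,0],0],
    [[0,0,-0.46],[0,0,0],0],
    [[0,0,-0.46],[0,0,0],0],
    [[0.279,0.286,-0.091],[-0.0095,-0.0181,-0.0427],0],
    [[0.233,0.323,-0.096],[-0.0095,-0.0181,-0.0427],0],
    [[0.182,0.354,-0.098],[-0.0095,-0.0181,-0.0427],0],
    [[0.128,0.378,-0.096],[-0.0095,-0.0181,-0.0427],0],
    [[0.07,0.394,-0.09],[-0.0095,-0.0181,-0.0427],0]
  ]
}}

```text
t: 6.32
ee_pos: [0.5249, -0.1732, 0.1858]
ee_rot: [1.087, 2.618, -0.111]
contact_force: [0.3, -0.4, -3.5]
gripper_width: 0.0157
```

Request:
{"op": "carry_out", "data": {
  "rows": [
    [[0.012,0.402,-0.081],[-0.0095,-0.0181,-0.0427],0],
    [[-0.046,0.402,-0.068],[-0.0095,-0.0181,-0.0427],0],
    [[0,0,0],[0,0,0],0],
    [[0,0,0],[0,0,0],0]
  ]
}}

```text
t: 6.82
ee_pos: [0.5652, -0.1256, 0.2002]
ee_rot: [0.692, 2.632, -0.148]
contact_force: [-0.3, -1.2, -3.2]
gripper_width: 0.0159
```

```bash
python3 - <<'E'
from h2 import *
A=cur();s=get_state();print(A.round(4),s["q"].round(2),s["contact_force"],s["gripper_width"])
CP["wrist"]=camera_params("wrist");iw=get_image("wrist");it=get_image("top")
D=T(deckR(-.514),[.6264,-.1609,.08])
P=[[(.075,.05,.008),(.075,-.05,.008),(.075,-.05,.032),(.075,.05,.032)],[(-.095,.06,0),(-.095,-.06,0),(-.095,-.06,.02),(-.095,.06,.02)],[(-.1,.07,0),(.12,.07,0),(.12,-.07,0),(-.1,-.07,0)]]
B=A@np.linalg.inv(L2T)
def dr(im,c,o=(0,0),k=1):
    for q in P: cv2.polylines(im,[np.round((pj(c,np.array(q)@D[:3,:3].T+D[:3,3])-o)*k).astype(int)],True,(0,0,255),1,cv2.LINE_AA)
    for q in(bx,fn): cv2.polylines(im,[np.round((pj(c,q[[1,3,7,5]]@B[:3,:3].T+B[:3,3])-o)*k).astype(int)],True,(0,255,0),1,cv2.LINE_AA)
cv2.imwrite("pics/w.png",iw)
dr(iw,"wrist")
cv2.imwrite("pics/6.png",iw)
E
```

```text
[[-0.791   0.4917  0.3641  0.5652]
 [ 0.4477  0.8708 -0.2033 -0.1256]
 [-0.417   0.0022 -0.9089  0.2002]
 [ 0.      0.      0.      1.    ]] [-0.29  0.09 -0.62  0.45 -0.09 -1.37] [-0.30275545 -1.15699993 -3.15342125] 0.015864831721017773
```

View pics/6.png

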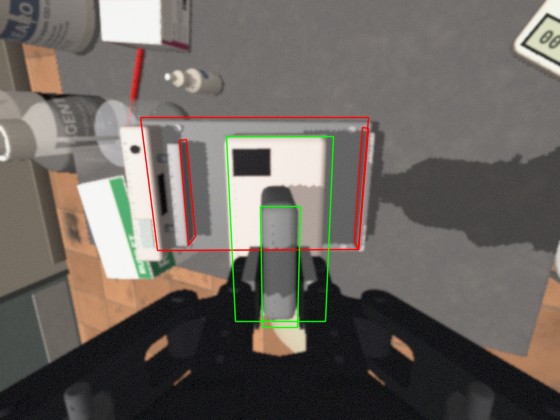

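The wrist view shows the gripped logger. The window is at (252,162) and faces the bar side, as it should. The bar is at (178,190) and the ledge at (366,190). The deck overlay agrees, but the logger looks a little smaller than the model, so I'll check closer.

```bash
python3 - <<'E'
import cv2
a=cv2.imread("pics/w.png");cv2.imwrite("pics/7.png",cv2.resize(a[105:305,115:380],None,fx=3,fy=3,interpolation=3))
E
```

```text
(no output)
```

View pics/7.png

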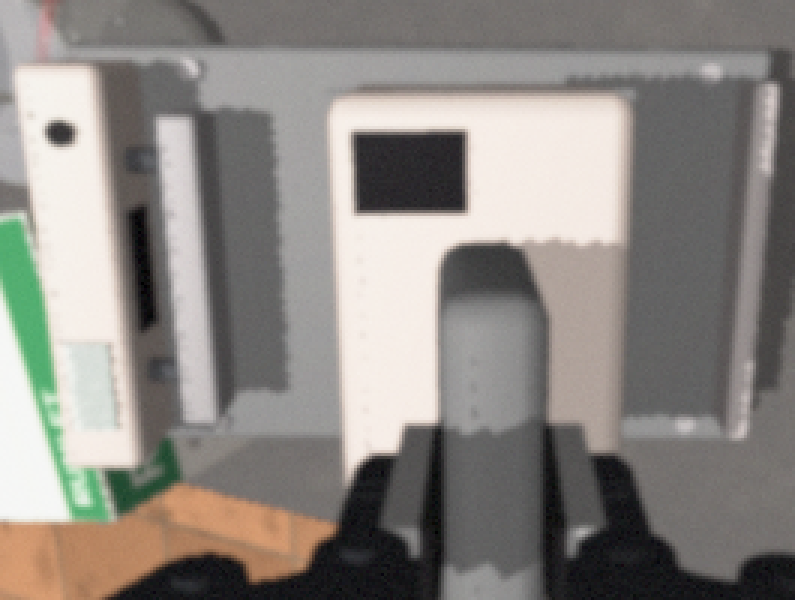

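```bash
cat > fit.py <<'E'
from h2 import *
from scipy.optimize import least_squares
def lres(M,L,cam="wrist"):
    r=[]
    for a,b,*ps in L:
        q=pj(cam,np.array([a,b])@M[:3,:3].T+M[:3,3]);d=(q[1]-q[0])/np.linalg.norm(q[1]-q[0])
        for p in ps: e=np.array(p)-q[0];r.append(d[0]*e[1]-d[1]*e[0])
    return np.array(r)
E
python3 - <<'E'
from fit import *
CP["wrist"]=camera_params("wrist");A=cur()
Z=lambda x,y:(x/3+115,y/3+105)
LG=[((.03,-.06,.035),(.03,.06,.035),Z(331,120),Z(344,460)),((-.03,-.06,.035),(-.03,.06,.035),Z(632,120),Z(622,440)),
((.03,-.06,.035),(-.03,-.06,.035),Z(390,93),Z(570,93)),
((.009,-.032,.078),(.009,.032,.078),Z(441,330),Z(441,560)),((-.009,-.032,.078),(-.009,.032,.078),Z(547,330),Z(547,560))]
def LM(u): return A@np.linalg.inv(L2T)@T(Ro.from_euler('zx',u[3:5]).as_matrix(),u[:3])
f=least_squares(lambda u:lres(LM(u),LG),np.zeros(5));print("logger in grip mm,rad",(f.x[:3]*1e3).round(1),f.x[3:].round(3),f.fun.round(1))
DK=[((-.1,-.07,0),(.12,-.07,0),Z(300,48),Z(600,48)),
((.075,.05,.032),(.075,-.05,.032),Z(191,125),Z(216,415)),
((-.095,.06,.02),(-.095,-.06,.02),Z(751,95),Z(729,425)),
((.075,-.05,.032),(.06,-.05,.032),Z(185,115)),((.075,.05,.032),(.06,.05,.032),Z(212,421)),
((-.095,-.06,.02),(-.11,-.06,.02),Z(765,84)),((-.095,.06,.02),(-.11,.06,.02),Z(735,437))]
DM=lambda u:T(deckR(u[2]),[u[0],u[1],.08])
g=least_squares(lambda u:lres(DM(u),DK),[.626,-.161,-.514]);print("deck",g.x,g.fun.round(1))
DM2=lambda u:T(Ro.from_euler('zyx',[u[2],u[4],u[5]]).as_matrix(),u[[0,1,3]])
g2=least_squares(lambda u:lres(DM2(u),DK),[.626,-.161,-.514,.08,-.436,0]);print("deck free",g2.x,g2.fun.round(1))
E
```

```text
logger in grip mm,rad [ 0.7  3.8 -7.6] [0.014 0.099] [ 1.9  2.6  0.9  2.8 -0.4  0.4 -3.  -1.  -1.4 -1.1]
deck [ 0.62975518 -0.15962287 -0.52189433] [-1.1 -0.6 -0.1 -0.1 -0.6  1.3 -0.2 -1.7  0.8 -1. ]
deck free [ 0.6305013  -0.1596276  -0.55531694  0.07840525 -0.36310015 -0.20896324] [-0.6 -0.4 -0.6 -0.6  0.1  1.3 -0.2 -0.8  0.9 -1.2]
```

```bash
cat >> fit.py <<'E'
D=T(deckR(-.519),[.629,-.160,.08])
def on(x,y,h,yaw): return D@T(Ro.from_euler('z',yaw).as_matrix(),[x,y,h])@L2T
def indeck():
    s=get_state();B=np.linalg.inv(D)@cur()@np.linalg.inv(L2T)
    f=D[:3,:3].T@s["contact_force"];m=s["moment"]
    print("t",round(s["t"],2),"deck xyz mm",(B[:3,3]*1e3).round(1),"rv deg",np.degrees(Ro.from_matrix(B[:3,:3]).as_rotvec()).round(2),"F deck",f.round(1),"M",(D[:3,:3].T@m).round(2),"w",s["gripper_width"].round(4));return B
E
python3 - <<'E'
from fit import *
indeck();plan([on(.015,0,.016,0)],step=.03)
E
```

```text
Traceback (most recent call last):
  File "fit.py", line 14, in indeck
    print("t",round(s["t"],2),"deck xyz mm",(B[:3,3]*1e3).round(1),"rv deg",np.degrees(Ro.from_matrix(B[:3,:3]).as_rotvec()).round(2),"F deck",f.round(1),"M",(D[:3,:3].T@m).round(2),"w",s["gripper_width"].round(4));return B
                                                                                                                                                                                          ^^^^^^^^^^^^^^^^^^^^^^^^
AttributeError: 'float' object has no attribute 'round'
```

```bash
sed -i 's/s\["gripper_width"\].round(4)/round(s["gripper_width"],4)/' fit.py
python3 - <<'E'
from fit import *
indeck();plan([on(.015,0,.016,0)],step=.03)
E
```

```text
t 6.92 deck xyz mm [-14.2  -2.1 100.5] rv deg [0.22 0.29 0.16] F deck [-1.9  0.4 -3.2] M [-0.07  0.75 -0.04] w 0.0161
[-0.123, 0.008, 0.352] [0.0004, -0.0005, 0.0003]
[-0.122, 0.008, 0.352] [0.0004, -0.0005, 0.0003]
[-0.122, 0.008, 0.351] [0.0004, -0.0005, 0.0003]
-- reached [ 0.6206 -0.1552  0.1362]
```

Request:
{"op": "carry_out", "data": {
  "rows": [
    [[-0.123,0.009,0.352],[0.0004,-0.0005,0.0003],0],
    [[-0.122,0.009,0.352],[0.0004,-0.0005,0.0003],0],
    [[-0.122,0.008,0.351],[0.0004,-0.0005,0.0003],0],
    [[0,0,0.03],[0,0,0],0],
    [[0,0,0.03],[0,0,0],0],
    [[0,0,0],[0,0,0],0]
  ]
}}

```text
t: 7.68
ee_pos: [0.6231, -0.1556, 0.1331]
ee_rot: [0.695, 2.624, -0.154]
contact_force: [0.4, -0.4, -2.4]
gripper_width: 0.0163
```

```bash
python3 -c "
from fit import *
indeck()"
```

```text
t 7.67 deck xyz mm [15.9  0.9 12.2] rv deg [ 0.05 -0.09  0.05] F deck [-0.5 -0.2 -2.4] M [0.01 0.76 0.03] w 0.0163
```

Request:
{"op": "carry_out", "data": {
  "rows": [
    [[0,0,0.03],[0,0,0],0],
    [[0,0,0.03],[0,0,0],0],
    [[0,0,0],[0,0,0],0]
  ]
}}

```text
t: 8.05
ee_pos: [0.625, -0.1565, 0.1282]
ee_rot: [0.695, 2.624, -0.154]
contact_force: [-0.6, -1.0, -1.8]
gripper_width: 0.0162
```

Request:
{"op": "carry_out", "data": {
  "rows": [
    [[0,0,0.02],[0,0,0],0],
    [[0,0,0],[0,0,0],0]
  ]
}}

```text
t: 8.3
ee_pos: [0.6256, -0.1569, 0.1266]
ee_rot: [0.695, 2.624, -0.154]
contact_force: [-0.5, -0.5, -2.6]
gripper_width: 0.0159
```

Request:
{"op": "carry_out", "data": {
  "rows": [
    [[0,0,0.02],[0,0,0],0],
    [[0,0,0],[0,0,0],0]
  ]
}}

```text
t: 8.55
ee_pos: [0.6262, -0.1572, 0.1251]
ee_rot: [0.695, 2.624, -0.154]
contact_force: [-0.8, -0.2, -2.8]
gripper_width: 0.0159
```

```bash
python3 -c "
from fit import *
indeck()"
```

```text
t 8.55 deck xyz mm [15.6  1.1  3.5] rv deg [ 0.05 -0.06  0.07] F deck [-1.7 -0.6 -2.3] M [-0.01  0.72 -0.01] w 0.0159
```

Request:
{"op": "carry_out", "data": {
  "rows": [
    [[0,0,0.015],[0,0,0],0],
    [[0,0,0],[0,0,0],0]
  ]
}}

```text
t: 8.8
ee_pos: [0.6269, -0.1575, 0.1245]
ee_rot: [0.694, 2.624, -0.154]
contact_force: [-0.6, 0.2, -1.2]
gripper_width: 0.0156
```

Request:
{"op": "carry_out", "data": {
  "rows": [
    [[0,0,0.015],[0,0,0],0],
    [[0,0,0],[0,0,0],0]
  ]
}}

```text
t: 9.05
ee_pos: [0.6277, -0.1579, 0.1245]
ee_rot: [0.694, 2.622, -0.154]
contact_force: [-4.5, 1.7, 7.5]
gripper_width: 0.0159
```

Request:
{"op": "carry_out", "data": {
  "rows": [
    [[0,0,0.015],[0,0,0],0],
    [[0,0,0],[0,0,0],0]
  ]
}}

```text
t: 9.3
ee_pos: [0.6285, -0.1584, 0.1245]
ee_rot: [0.694, 2.621, -0.155]
contact_force: [-8.3, 2.9, 15.1]
gripper_width: 0.0161
```

```bash
python3 -c "
from fit import *
indeck()"
```

```text
t 9.3 deck xyz mm [17.9  1.2  1.9] rv deg [ 0.06 -0.26  0.07] F deck [-1.5 -1.6 17.4] M [-0.25  1.4   0.02] w 0.0161
```

Request:
{"op": "carry_out", "data": {
  "rows": [
    [[0,0,-0.025],[0,0,0],0],
    [[0,0,0],[0,0,0],0]
  ]
}}

```text
t: 9.55
ee_pos: [0.6272, -0.1576, 0.1244]
ee_rot: [0.694, 2.623, -0.154]
contact_force: [-2.9, 1.7, 3.9]
gripper_width: 0.0159
```

```bash
python3 - <<'E'
from fit import *
indeck()
im=get_image("wrist");cv2.imwrite("pics/w8.png",im)
np.save("w8.npy",np.array([camera_params("wrist")],dtype=object),allow_pickle=True)
cv2.imwrite("pics/8.png",cv2.resize(im[105:305,115:380],None,fx=3,fy=3,interpolation=3))
E
```

```text
t 9.55 deck xyz mm [16.4  1.2  2.4] rv deg [ 0.07 -0.14  0.07] F deck [-1.4  0.1  4.9] M [0.11 0.86 0.03] w 0.0159
```

View pics/8.png

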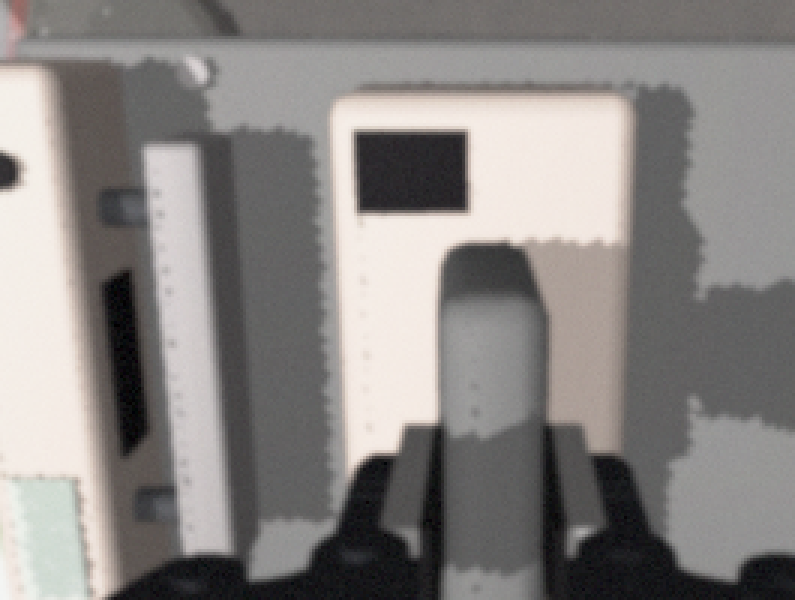

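The view is consistent: the logger lies flat with its -y end at row 93 and the bar end at row 143. At 5 px/mm that is the expected 10 mm, so it is centred. Next I'll fit the yaw and the gap.

```bash
python3 - <<'E'
from fit import *
CP["wrist"]=np.load("w8.npy",allow_pickle=True)[0]
Z=lambda x,y:(x/3+115,y/3+105)
LG=[((.03,-.06,.035),(.03,.06,.035),Z(331,120),Z(344,460)),((-.03,-.06,.035),(-.03,.06,.035),Z(634,120),Z(623,440)),
((.03,-.06,.035),(-.03,-.06,.035),Z(390,93),Z(570,93))]
DK=[((-.1,-.07,0),(.12,-.07,0),Z(300,39),Z(600,42)),
((.075,.05,.032),(.075,-.05,.032),Z(201,160),Z(232,540)),
((.075,-.05,.032),(.06,-.05,.032),Z(192,143))]
def DMz(u): return T(deckR(u[2]),[u[0],u[1],.08])
def f(u): M=DMz(u);return np.r_[lres(M,DK),lres(M@T(Ro.from_euler('z',u[5]).as_matrix(),[u[3],u[4],0]),LG)]
g=least_squares(f,[.629,-.16,-.519,.016,0,0]);print(g.x.round(4),g.fun.round(1))
# free height of camera (tilt / scale error)
def f2(u): M=DMz(u);M[2,3]+=u[6];return np.r_[lres(M,DK),lres(M@T(Ro.from_euler('z',u[5]).as_matrix(),[u[3],u[4],0]),LG)]
g=least_squares(f2,[.629,-.16,-.519,.016,0,0,0]);print(g.x.round(4),g.fun.round(1))
B=indeck()
E
```

```text
[ 6.290e-01 -1.579e-01 -5.290e-01  1.950e-02 -6.000e-04  9.200e-03] [-0.4 -0.4  0.3  0.5 -0.7 -2.4 -1.   2.3  1.1  0.  -0. ]
[ 6.328e-01 -1.599e-01 -5.268e-01  1.790e-02 -5.000e-04  6.500e-03
 -5.000e-03] [ 0.1 -0.1 -0.   0.  -0.  -0.5  0.6  0.5 -0.6  0.  -0. ]
t 9.6 deck xyz mm [16.5  1.3  2.4] rv deg [ 0.07 -0.14  0.07] F deck [-1.5  0.1  5.3] M [ 0.05  0.95 -0.03] w 0.0161
```

Request:
{"op": "carry_out", "data": {
  "rows": [
    [[-0.07,0,0],[0,0,0.001],0],
    [[-0.07,0,0],[0,0,0.001],0],
    [[-0.07,0,0],[0,0,0],0],
    [[-0.07,0,0],[0,0,0],0],
    [[0,0,0],[0,0,0],0]
  ]
}}

```text
t: 10.22
ee_pos: [0.6347, -0.1621, 0.1286]
ee_rot: [0.703, 2.641, -0.147]
contact_force: [-35.5, 18.3, 26.3]
gripper_width: 0.0157
```

```bash
python3 -c "
from fit import *
indeck()"
```

```text
t 10.22 deck xyz mm [25.3  1.   2.5] rv deg [ 0.05  1.05 -0.1 ] F deck [-25.1  -1.7  40.7] M [-0.29  6.46  0.03] w 0.0157
```

Request:
{"op": "carry_out", "data": {
  "rows": [
    [[-0.03,0,0],[0,0,0],0],
    [[-0.03,0,0],[0,0,0],0],
    [[0,0,0],[0,0,0],0]
  ]
}}

```text
t: 10.6
ee_pos: [0.638, -0.164, 0.1312]
ee_rot: [0.703, 2.641, -0.147]
contact_force: [-39.2, 19.3, 32.5]
gripper_width: 0.0158
```

```bash
python3 -c "
from fit import *
indeck()"
```

```text
t 10.6 deck xyz mm [29.8  1.   3.3] rv deg [ 0.04  1.05 -0.09] F deck [-25.8  -2.7  47.9] M [-0.46  7.21 -0.03] w 0.0158
```

Request:
{"op": "carry_out", "data": {
  "rows": [
    [[0.05,0,0],[0,0,0],0],
    [[0.05,0,-0.02],[0,0,0],0],
    [[0,0,-0.02],[0,0,0],0],
    [[0,0,0],[0,0,0],0]
  ]
}}

```text
t: 11.1
ee_pos: [0.6414, -0.166, 0.1349]
ee_rot: [0.703, 2.621, -0.152]
contact_force: [-0.1, -0.3, -2.1]
gripper_width: 0.0161
```

```bash
python3 -c "
from fit import *
indeck()"
```

```text
t 11.1 deck xyz mm [35.7  0.9  5. ] rv deg [ 0.05 -0.11 -0.31] F deck [-0.8 -0.3 -1.9] M [ 0.01  0.7  -0.01] w 0.0161
```

Request:
{"op": "carry_out", "data": {
  "rows": [
    [[0,0,0.02],[0,0,-0.001],0],
    [[0,0,0],[0,0,0],0]
  ]
}}

```text
t: 11.35
ee_pos: [0.6414, -0.1661, 0.133]
ee_rot: [0.699, 2.623, -0.153]
contact_force: [0.2, 0.4, -2.5]
gripper_width: 0.0157
```

Request:
{"op": "carry_out", "data": {
  "rows": [
    [[0,0,0.01],[0,0,0],0],
    [[0,0,0],[0,0,0],0]
  ]
}}

```text
t: 11.6
ee_pos: [0.6416, -0.1661, 0.1326]
ee_rot: [0.699, 2.623, -0.153]
contact_force: [0.4, -0.1, -2.7]
gripper_width: 0.016
```

```bash
python3 -c "
from fit import *
indeck()"
```

```text
t 11.6 deck xyz mm [34.9  1.   2.7] rv deg [ 0.05 -0.06 -0.11] F deck [-0.8  0.1 -2.6] M [0.04 0.75 0.04] w 0.016
```

Request:
{"op": "carry_out", "data": {
  "rows": [
    [[-0.03,0,0],[0,0,0],0],
    [[-0.03,0,0],[0,0,0],0],
    [[-0.03,0,0],[0,0,0],0],
    [[0,0,0],[0,0,0],0]
  ]
}}

```text
t: 12.1
ee_pos: [0.6476, -0.1695, 0.136]
ee_rot: [0.699, 2.622, -0.153]
contact_force: [-0.4, -0.7, -2.9]
gripper_width: 0.016
```

```bash
python3 -c "
from fit import *
indeck()"
```

```text
t 12.1 deck xyz mm [42.7  1.   2.9] rv deg [ 0.06 -0.1  -0.12] F deck [-1.3 -0.8 -2.6] M [0.04 0.72 0.03] w 0.016
```

Request:
{"op": "carry_out", "data": {
  "rows": [
    [[-0.03,0,0],[0,0,0],0],
    [[-0.03,0,0],[0,0,0],0],
    [[0,0,0],[0,0,0],0]
  ]
}}

```text
t: 12.48
ee_pos: [0.6509, -0.1714, 0.1376]
ee_rot: [0.699, 2.623, -0.153]
contact_force: [0.0, 0.5, -3.4]
gripper_width: 0.0158
```

```bash
python3 - <<'E'
from fit import *
indeck()
im=get_image("wrist");cv2.imwrite("pics/w9.png",im)
np.save("w9.npy",np.array([camera_params("wrist")],dtype=object),allow_pickle=True)
cv2.imwrite("pics/9.png",cv2.resize(im[105:305,115:380],None,fx=3,fy=3,interpolation=3))
E
```

```text
t 12.47 deck xyz mm [46.7  1.   2.8] rv deg [ 0.06 -0.04 -0.11] F deck [-1.7  0.4 -3. ] M [-0.01  0.71 -0.05] w 0.0158
```

View pics/9.png

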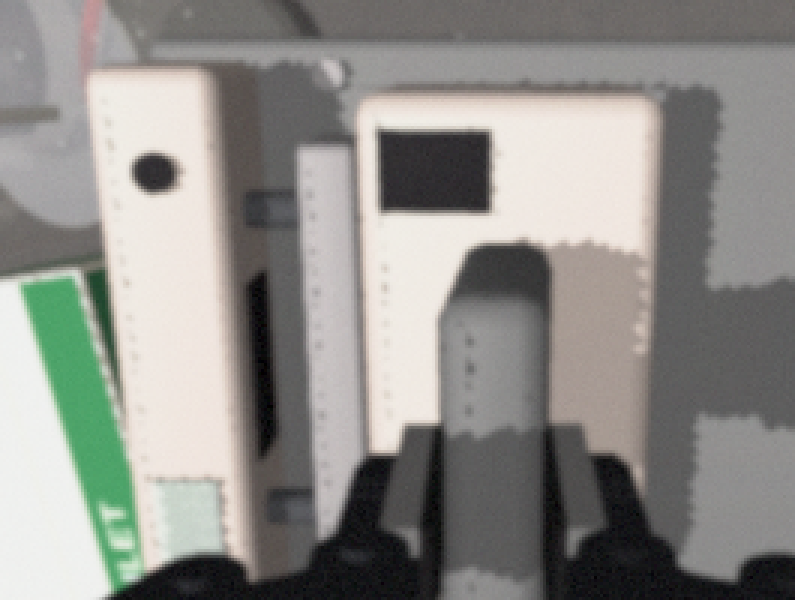

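The jam tilted the logger a few degrees in the pads: the fin base shifted about 20 px (at column 548) while its top stayed put. I'll back off, press it flat and drag it slightly down the slope to re-level it.

Request:
{"op": "carry_out", "data": {
  "rows": [
    [[0.05,0,0],[0,0,0],0],
    [[0.05,0,0.01],[0,0,0],0],
    [[0.02,0,0.015],[0,0,0],0],
    [[0.02,0,0.015],[0,0,0],0],
    [[0,0,0],[0,0,0],0]
  ]
}}

```text
t: 13.15
ee_pos: [0.6444, -0.1676, 0.1329]
ee_rot: [0.698, 2.619, -0.155]
contact_force: [-8.8, 2.5, 11.5]
gripper_width: 0.0161
```

```bash
python3 -c "
from fit import *
indeck()"
```

```text
t 13.15 deck xyz mm [38.2  1.   1.7] rv deg [ 0.04 -0.32 -0.11] F deck [-3.1 -2.2 14.2] M [-0.34  0.79 -0.01] w 0.0161
```

Request:
{"op": "carry_out", "data": {
  "rows": [
    [[0.05,0,0.01],[0,0,0],0],
    [[0.05,0,0.01],[0,0,0],0],
    [[0.05,0,0],[0,0,0],0],
    [[0,0,0],[0,0,0],0]
  ]
}}

```text
t: 13.65
ee_pos: [0.6401, -0.1645, 0.1296]
ee_rot: [0.697, 2.609, -0.156]
contact_force: [0.4, 0.1, 11.5]
gripper_width: 0.0164
```

```bash
python3 - <<'E'
from fit import *
indeck()
im=get_image("wrist");cv2.imwrite("pics/w10.png",im)
# column positions of block edges / fin along some rows
g=cv2.cvtColor(im,6).astype(float)
for r in (160,180): 
    d=np.diff(cv2.GaussianBlur(g[r-3:r+4],(3,3),0).mean(0));i=[k for k in range(150,345) if abs(d[k])>8 and abs(d[k])==abs(d[k-2:k+3]).max()];print(r,[(k,int(d[k])) for k in i])
old=cv2.imread("pics/w9.png");g=cv2.cvtColor(old,6).astype(float)
for r in (160,180): 
    d=np.diff(cv2.GaussianBlur(g[r-3:r+4],(3,3),0).mean(0));i=[k for k in range(150,345) if abs(d[k])>8 and abs(d[k])==abs(d[k-2:k+3]).max()];print("w9",r,[(k,int(d[k])) for k in i])
old=cv2.imread("pics/w8.png");g=cv2.cvtColor(old,6).astype(float)
for r in (160,180): 
    d=np.diff(cv2.GaussianBlur(g[r-3:r+4],(3,3),0).mean(0));i=[k for k in range(150,345) if abs(d[k])>8 and abs(d[k])==abs(d[k-2:k+3]).max()];print("w8",r,[(k,int(d[k])) for k in i])
E
```

```text
t 13.65 deck xyz mm [32.3  1.7  1. ] rv deg [ 0.1  -0.85 -0.18] F deck [ 5.1  0.2 10.3] M [-0.13 -1.25 -0.04] w 0.0164
160 [(159, -16), (162, -17), (187, 31), (206, -25), (215, 8), (231, 38), (238, -56), (275, 53), (331, -23)]
180 [(160, -17), (164, -17), (189, 33), (207, -26), (216, 8), (231, 38), (330, -23)]
w9 160 [(158, -44), (172, 34), (188, -19), (213, 29), (230, -17), (234, 32), (240, -55), (278, 50), (334, -23)]
w9 180 [(189, -18), (214, 33), (231, -19), (235, 32), (333, -23)]
w8 160 [(162, 32), (181, -25), (192, 8), (219, 15), (225, 23), (232, -55), (270, 60), (325, -22), (343, 12)]
w8 180 [(164, 34), (182, -27), (193, 9), (220, 13), (226, 23), (324, -23)]
```

Request:
{"op": "carry_out", "data": {
  "rows": [
    [[0.06,0,0.015],[0,0,0],0],
    [[0.06,0,0.015],[0,0,0],0],
    [[0.06,0,0],[0,0,0],0],
    [[0.06,0,0],[0,0,0],0],
    [[0,0,0],[0,0,0],0]
  ]
}}

```text
t: 14.32
ee_pos: [0.6291, -0.157, 0.1226]
ee_rot: [0.695, 2.602, -0.155]
contact_force: [0.6, -0.0, 20.1]
gripper_width: 0.016
```

```bash
cat > edges.py <<'E'
from fit import *
def edges(im):
    g=cv2.cvtColor(im,6).astype(float)
    for r in (160,180):
        d=np.diff(cv2.GaussianBlur(g[r-3:r+4],(3,3),0).mean(0));print(r,[(k,int(d[k])) for k in range(150,345) if abs(d[k])>8 and abs(d[k])==abs(d[k-2:k+3]).max()])
E
python3 - <<'E'
from edges import *
indeck()
im=get_image("wrist");cv2.imwrite("pics/w11.png",im);edges(im)
E
```

```text
t 14.32 deck xyz mm [17.6  2.8  0.2] rv deg [ 0.2  -1.25 -0.2 ] F deck [ 8.9  0.3 18. ] M [ 0.02 -1.67  0.04] w 0.016
160 [(162, 30), (180, -25), (192, 8), (220, 15), (230, 23), (237, -54), (274, 55), (330, -23)]
180 [(164, 33), (182, -25), (194, 8), (221, 14), (231, 23), (329, -23)]
```

Request:
{"op": "carry_out", "data": {
  "rows": [
    [[0,0,-0.03],[0,0,0],0],
    [[-0.03,0,-0.02],[0,0,0],0],
    [[0,0,0],[0,0,0],0]
  ]
}}

```text
t: 14.75
ee_pos: [0.6221, -0.1543, 0.1194]
ee_rot: [0.698, 2.62, -0.153]
contact_force: [-2.5, 2.6, 9.4]
gripper_width: 0.016
```

```bash
python3 - <<'E'
from edges import *
indeck()
im=get_image("wrist");cv2.imwrite("pics/w12.png",im);edges(im)
E
```

```text
t 14.75 deck xyz mm [8.8 1.6 0.5] rv deg [ 0.11 -0.24 -0.11] F deck [ 0.9  1.  10. ] M [ 0.11 -0.36  0.09] w 0.016
160 [(166, -26), (179, 9), (207, 15), (229, 23), (236, -57), (274, 56), (330, -23)]
180 [(150, 34), (168, -26), (181, 8), (209, 13), (230, 24), (329, -24)]
```

Request:
{"op": "carry_out", "data": {
  "rows": [
    [[0,0,-0.012],[0,0,0],0],
    [[0,0,0],[0,0,0],0]
  ]
}}

```text
t: 15.05
ee_pos: [0.6208, -0.1539, 0.119]
ee_rot: [0.698, 2.622, -0.153]
contact_force: [0.0, 1.2, 5.8]
gripper_width: 0.0159
```

Request:
{"op": "carry_out", "data": {
  "rows": [
    [[-0.03,0,-0.004],[0,0,0],0],
    [[-0.03,0,0],[0,0,0],0],
    [[0,0,0],[0,0,0],0]
  ]
}}

```text
t: 15.42
ee_pos: [0.6214, -0.1543, 0.1197]
ee_rot: [0.699, 2.628, -0.151]
contact_force: [-8.9, 5.2, 11.0]
gripper_width: 0.0159
```

```bash
python3 - <<'E'
from edges import *
indeck()
E
```

```text
t 15.43 deck xyz mm [8.  1.2 1. ] rv deg [ 0.07  0.25 -0.05] F deck [-4.7  0.1 14.3] M [ 0.02  1.39 -0.03] w 0.0159
```

Request:
{"op": "carry_out", "data": {
  "rows": [
    [[0,0,-0.03],[0,0,0],0],
    [[-0.05,0,0],[0,0,0],0],
    [[-0.05,0,0],[0,0,0],0],
    [[0,0,0],[0,0,0],0]
  ]
}}

```text
t: 15.92
ee_pos: [0.6298, -0.1594, 0.1265]
ee_rot: [0.699, 2.623, -0.153]
contact_force: [0.2, 0.2, -3.0]
gripper_width: 0.0161
```

```bash
python3 - <<'E'
from edges import *
indeck()
im=get_image("wrist");edges(im)
E
```

```text
t 15.93 deck xyz mm [20.1  0.9  2.9] rv deg [ 0.04 -0.06 -0.13] F deck [-1.2  0.3 -2.7] M [ 0.01  0.73 -0.03] w 0.0161
160 [(168, 31), (187, -26), (197, 9), (224, 15), (231, 24), (238, -57), (275, 54), (331, -24)]
180 [(170, 34), (188, -26), (199, 8), (225, 14), (232, 23), (330, -24)]
```

Request:
{"op": "carry_out", "data": {
  "rows": [
    [[-0.07,0.009,0.006],[0,-0.003,0],0],
    [[-0.07,0,0],[0,0,0],0],
    [[-0.07,0,0],[0,0,0],0],
    [[-0.07,0,0],[0,0,0],0],
    [[0,0,0],[0,0,0],0]
  ]
}}

```text
t: 16.6
ee_pos: [0.6483, -0.1691, 0.1364]
ee_rot: [0.696, 2.613, -0.156]
contact_force: [0.0, 1.0, -2.4]
gripper_width: 0.0162
```

```bash
python3 - <<'E'
from edges import *
indeck()
E
```

```text
t 16.6 deck xyz mm [43.6  1.8  3.2] rv deg [ 0.06 -0.67 -0.12] F deck [-1.5  0.9 -2. ] M [-0.01  0.69  0.04] w 0.0162
```

Request:
{"op": "carry_out", "data": {
  "rows": [
    [[-0.03,0,0.012],[0,0,0],0],
    [[-0.03,0,0],[0,0,0],0],
    [[-0.01,0,0],[0,0,0],0],
    [[0,0,0],[0,0,0],0]
  ]
}}

```text
t: 17.1
ee_pos: [0.6517, -0.1711, 0.137]
ee_rot: [0.696, 2.615, -0.156]
contact_force: [-1.3, 0.4, -2.7]
gripper_width: 0.0158
```

```bash
python3 - <<'E'
from edges import *
indeck()
im=get_image("wrist");edges(im);cv2.imwrite("pics/w13.png",im)
E
```

```text
t 17.1 deck xyz mm [47.3  1.7  2. ] rv deg [ 0.05 -0.54 -0.1 ] F deck [-2.3 -0.3 -1.9] M [0.   1.2  0.01] w 0.0158
160 [(159, -49), (173, 38), (188, -18), (211, 29), (228, -17), (231, 31), (238, -57), (275, 51), (331, -22)]
180 [(190, -18), (212, 33), (229, -17), (232, 30), (331, -22)]
```

Request:
{"op": "carry_out", "data": {
  "rows": [
    [[-0.025,0,0],[0,0,0],0],
    [[-0.025,0,0],[0,0,0],0],
    [[0,0,0],[0,0,0],0]
  ]
}}

```text
t: 17.52
ee_pos: [0.6551, -0.173, 0.1388]
ee_rot: [0.696, 2.615, -0.156]
contact_force: [-3.3, 2.1, -3.3]
gripper_width: 0.0159
```

```bash
python3 - <<'E'
from edges import *
indeck()
im=get_image("wrist");edges(im);cv2.imwrite("pics/w14.png",im)
E
```

```text
t 17.52 deck xyz mm [51.6  1.7  2. ] rv deg [ 0.05 -0.56 -0.11] F deck [-5.   0.2 -1.3] M [-0.05  1.57 -0.06] w 0.0159
160 [(154, 19), (166, -50), (180, 40), (196, -18), (211, 31), (228, -16), (232, 31), (238, -53), (276, 54), (332, -22)]
180 [(156, 36), (194, -17), (197, -17), (212, 35), (229, -17), (233, 30), (331, -23)]
```

Request:
{"op": "carry_out", "data": {
  "rows": [
    [[-0.02,0,0],[0,0,0],0],
    [[-0.014,0,0],[0,0,0],0],
    [[0,0,0],[0,0,0],0],
    [[0,0,0],[0,0,0],0]
  ]
}}

```text
t: 18.08
ee_pos: [0.6572, -0.1742, 0.14]
ee_rot: [0.696, 2.615, -0.156]
contact_force: [-2.8, 1.2, -3.8]
gripper_width: 0.016
```

```bash
python3 - <<'E'
from edges import *
indeck()
im=get_image("wrist");edges(im);cv2.imwrite("pics/w15.png",im)
cv2.imwrite("pics/10.png",cv2.resize(im[105:305,115:380],None,fx=3,fy=3,interpolation=3))
indeck()
E
```

```text
t 18.07 deck xyz mm [54.4  1.7  2.1] rv deg [ 0.05 -0.57 -0.11] F deck [-4.4 -0.3 -2.2] M [-0.03  1.86 -0.04] w 0.016
160 [(158, 18), (171, -51), (185, 39), (200, -19), (211, 32), (232, 32), (238, -51), (276, 54), (332, -22)]
180 [(161, 34), (202, -18), (212, 34), (229, -15), (233, 30), (331, -22)]
t 18.12 deck xyz mm [54.4  1.7  2. ] rv deg [ 0.05 -0.58 -0.11] F deck [-5.4  0.5 -2.8] M [-0.02  1.87  0.  ] w 0.016
```

View pics/10.png

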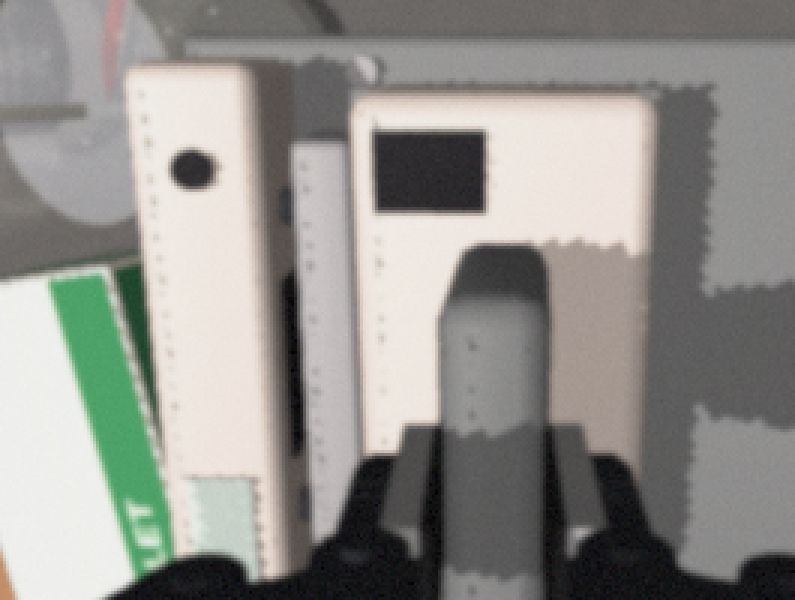

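The view shows the long strip square on the bar and centred (bar end at row 140, logger end at row 93). The gap between bar and housing has closed from about 26 to 10 px, roughly 8.5–9 mm of travel. I'll nudge a touch more, back off and turn.

Request:
{"op": "carry_out", "data": {
  "rows": [
    [[-0.005,0,0],[0,0,0],0],
    [[0,0,0],[0,0,0],0],
    [[0,0,0],[0,0,0],0],
    [[0.1,0,0],[0,0,0],0],
    [[0.2,0,0],[0,0,0],0],
    [[0.2,0,-0.1],[0,0,0],0],
    [[0.2,0,-0.15],[0,0,0],0]
  ]
}}

```text
t: 19.0
ee_pos: [0.6081, -0.1458, 0.1361]
ee_rot: [0.696, 2.609, -0.157]
contact_force: [0.4, -0.3, -3.5]
gripper_width: 0.016
```

```bash
python3 - <<'E'
from edges import *
indeck();A=cur()
plan([on(-.005,.0016,.020,-np.pi/2)],ang=10)
E
```

```text
t 19.0 deck xyz mm [ 1.5  2.  22.5] rv deg [ 0.07 -0.9  -0.15] F deck [-1.  -0.1 -3.4] M [ 0.01  0.79 -0.  ] w 0.016
[0.008, -0.001, 0.003] [0.0005, 0.0004, 0.0555]
[0.008, -0.002, 0.003] [0.0005, 0.0004, 0.0555]
[0.008, -0.003, 0.003] [0.0005, 0.0004, 0.0555]
[0.007, -0.005, 0.004] [0.0005, 0.0004, 0.0555]
[0.006, -0.006, 0.003] [0.0005, 0.0004, 0.0555]
[0.005, -0.006, 0.004] [0.0005, 0.0004, 0.0555]
[0.004, -0.007, 0.003] [0.0005, 0.0004, 0.0555]
[0.002, -0.008, 0.004] [0.0005, 0.0004, 0.0555]
[0.001, -0.008, 0.003] [0.0005, 0.0004, 0.0555]
-- reached [ 0.6042 -0.144   0.1314]
```

```bash
sed -i 's/^def on(.*$/def on(x,y,h,yaw,pitch=-.56): return D@T(Ro.from_euler("zy",[yaw,np.radians(pitch)]).as_matrix(),[x,y,h])@L2T/' fit.py; python3 - <<'E'
from edges import *
plan([on(-.005,0,.020,-np.pi/2)],ang=10)
E
```

```text
[0.009, -0.003, 0.003] [0.0002, 0.0001, 0.0555]
[0.008, -0.004, 0.003] [0.0002, 0.0001, 0.0555]
[0.007, -0.006, 0.003] [0.0002, 0.0001, 0.0555]
[0.006, -0.007, 0.003] [0.0002, 0.0001, 0.0555]
[0.005, -0.008, 0.004] [0.0002, 0.0001, 0.0555]
[0.004, -0.008, 0.003] [0.0002, 0.0001, 0.0555]
[0.002, -0.009, 0.004] [0.0002, 0.0001, 0.0555]
[0.001, -0.009, 0.003] [0.0002, 0.0001, 0.0555]
[-0.001, -0.009, 0.004] [0.0002, 0.0001, 0.0555]
-- reached [ 0.6031 -0.1452  0.1312]
```

Request:
{"op": "carry_out", "data": {
  "rows": [
    [[0.009,-0.003,0.003],[0.0002,0.0001,0.0555],0],
    [[0.008,-0.004,0.003],[0.0002,0.0001,0.0555],0],
    [[0.007,-0.006,0.003],[0.0002,0.0001,0.0555],0],
    [[0.006,-0.007,0.003],[0.0002,0.0001,0.0555],0],
    [[0.005,-0.008,0.003],[0.0002,0.0001,0.0555],0],
    [[0.004,-0.008,0.003],[0.0002,0.0001,0.0555],0],
    [[0.002,-0.009,0.003],[0.0002,0.0001,0.0555],0],
    [[0.001,-0.009,0.003],[0.0002,0.0001,0.0555],0]
  ]
}}

```text
t: 20.0
ee_pos: [0.6044, -0.1455, 0.1325]
ee_rot: [2.233, 1.56, 0.265]
contact_force: [0.5, -1.0, -3.1]
gripper_width: 0.0158
```

Request:
{"op": "carry_out", "data": {
  "rows": [
    [[-0.001,-0.009,0.003],[0.0002,0.0001,0.0555],0],
    [[0,0,0],[0,0,0],0],
    [[0,0,0],[0,0,0],0]
  ]
}}

```text
t: 20.38
ee_pos: [0.6025, -0.1449, 0.1308]
ee_rot: [2.369, 1.378, 0.31]
contact_force: [-0.2, -0.0, -3.0]
gripper_width: 0.016
```

```bash
python3 - <<'E'
from edges import *
B=indeck()
print("goal rel", np.degrees(Ro.from_matrix((np.linalg.inv(cur())@on(-.005,0,.02,-np.pi/2))[:3,:3]).as_rotvec()))
plan([on(-.005,0,.02,-np.pi/2)])
im=get_image("wrist");cv2.imwrite("pics/w16.png",im);edges(im);it=get_image("top")
np.save("w16.npy",np.array([camera_params("wrist")],dtype=object),allow_pickle=True)
b=cv2.resize(it[100:240,180:310],(390,420),interpolation=3)
cv2.imwrite("pics/11.png",np.hstack([im[:,85:475],b]))
E
```

```text
t 20.38 deck xyz mm [-5.9 -0.  19.9] rv deg [  0.33  -0.38 -89.89] F deck [-1.4 -0.1 -2.7] M [-0.05  0.68  0.01] w 0.016
goal rel [-0.10515004  0.03260356  0.10580715]
[-0.0, 0.01, -0.001] [-0.0006, 0.0002, 0.0006]
-- reached [ 0.6031 -0.1452  0.1312]
160 [(187, 12), (238, -35), (275, 41)]
180 [(189, 12), (233, 10), (329, -14)]
```

View pics/11.png

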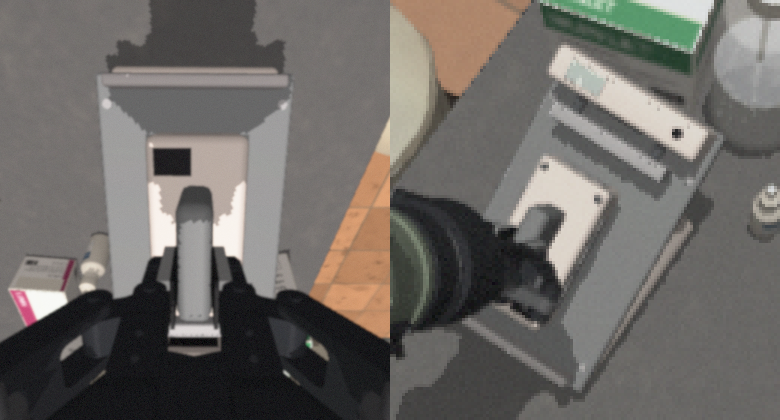

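In the wrist half the logger is turned, its window at (172,162), centred between the deck edges (about 105 and 285 at row 150) to within 1 mm. The top half shows its end facing the bar. I'll lower it and approach.

Request:
{"op": "carry_out", "data": {
  "rows": [
    [[0,0.06,0.06],[0,0,0.0014],0],
    [[0,0.06,0.06],[0,0,0],0],
    [[0,0.06,0.06],[0,0,0],0],
    [[0,0,0.025],[0,0,0],0],
    [[0,0,0],[0,0,0],0]
  ]
}}

```text
t: 21.1
ee_pos: [0.6185, -0.1544, 0.1205]
ee_rot: [2.377, 1.372, 0.309]
contact_force: [-0.2, -0.2, -2.3]
gripper_width: 0.0158
```

```bash
python3 - <<'E'
from edges import *
indeck()
E
```

```text
t 21.1 deck xyz mm [ 6.6 -0.4  2.7] rv deg [  0.15  -0.24 -90.27] F deck [-1.  -0.2 -2. ] M [0.   0.72 0.01] w 0.0158
```

Request:
{"op": "carry_out", "data": {
  "rows": [
    [[0,0,0.008],[0,0,0],0],
    [[0,0,0],[0,0,0],0]
  ]
}}

```text
t: 21.35
ee_pos: [0.619, -0.1545, 0.1205]
ee_rot: [2.376, 1.371, 0.309]
contact_force: [0.4, 1.0, -4.3]
gripper_width: 0.016
```

Request:
{"op": "carry_out", "data": {
  "rows": [
    [[0,0.04,0],[0,0,0],0],
    [[0,0.04,0],[0,0,0],0],
    [[0,0,0],[0,0,0],0]
  ]
}}

```text
t: 21.72
ee_pos: [0.6246, -0.1578, 0.1236]
ee_rot: [2.375, 1.371, 0.31]
contact_force: [-0.1, 0.0, -3.3]
gripper_width: 0.0161
```

```bash
python3 - <<'E'
from edges import *
indeck()
E
```

```text
t 21.73 deck xyz mm [14.2 -0.3  2.6] rv deg [  0.24  -0.31 -90.28] F deck [-1.5 -0.  -3. ] M [ 0.02  0.83 -0.04] w 0.0161
```

Request:
{"op": "carry_out", "data": {
  "rows": [
    [[0,0.02,0.007],[0,0,0],0],
    [[0,0.02,0],[0,0,0],0],
    [[0,0,0],[0,0,0],0]
  ]
}}

```text
t: 22.1
ee_pos: [0.6263, -0.1588, 0.1236]
ee_rot: [2.377, 1.372, 0.308]
contact_force: [-1.8, 0.5, -2.8]
gripper_width: 0.0157
```

```bash
python3 - <<'E'
from edges import *
indeck();get_image("wrist");indeck()
E
```

```text
t 22.1 deck xyz mm [15.9 -0.4  1.8] rv deg [  0.14  -0.23 -90.26] F deck [-2.8 -0.5 -1.8] M [-0.01  1.06  0.04] w 0.0157
t 22.15 deck xyz mm [15.9 -0.4  1.8] rv deg [  0.15  -0.23 -90.26] F deck [-2.7  0.  -2.6] M [-0.    0.97  0.02] w 0.0156
```

Request:
{"op": "carry_out", "data": {
  "rows": [
    [[0,0.02,0],[0,0,0],0],
    [[0,0.018,0],[0,0,0],0],
    [[0,0,0],[0,0,0],0]
  ]
}}

```text
t: 22.52
ee_pos: [0.6289, -0.1603, 0.1251]
ee_rot: [2.376, 1.372, 0.309]
contact_force: [-2.3, 1.6, -2.2]
gripper_width: 0.0159
```

```bash
python3 - <<'E'
from edges import *
indeck();get_image("wrist");indeck()
E
```

```text
t 22.52 deck xyz mm [19.3 -0.4  1.8] rv deg [  0.16  -0.24 -90.27] F deck [-3.4  0.2 -0.8] M [0.   1.28 0.  ] w 0.0159
t 22.57 deck xyz mm [19.2 -0.4  1.8] rv deg [  0.16  -0.24 -90.27] F deck [-3.6  0.5 -1.2] M [-0.07  1.29  0.09] w 0.0159
```

Request:
{"op": "carry_out", "data": {
  "rows": [
    [[0,0.025,0],[0,0,0],0],
    [[0,0.025,0],[0,0,0],0],
    [[0,0,0],[0,0,0],0]
  ]
}}

```text
t: 22.95
ee_pos: [0.6321, -0.1621, 0.1268]
ee_rot: [2.376, 1.372, 0.309]
contact_force: [-4.1, 2.6, -2.5]
gripper_width: 0.0159
```

```bash
python3 - <<'E'
from edges import *
indeck();get_image("wrist");indeck();it=get_image("top");cv2.imwrite("pics/t1.png",it)
E
```

```text
t 22.95 deck xyz mm [23.3 -0.4  1.9] rv deg [  0.17  -0.24 -90.27] F deck [-5.4  0.2 -0.2] M [-0.05  1.62  0.03] w 0.0159
t 23.0 deck xyz mm [23.2 -0.4  1.8] rv deg [  0.16  -0.24 -90.27] F deck [-4.7 -0.5 -1. ] M [-0.03  1.6   0.07] w 0.0159
```

Request:
{"op": "carry_out", "data": {
  "rows": [
    [[0,0.02,0],[0,0,0],0],
    [[0,0,0],[0,0,0],0],
    [[0,0,0],[0,0,0],0]
  ]
}}

```text
t: 23.42
ee_pos: [0.6333, -0.1629, 0.1275]
ee_rot: [2.376, 1.371, 0.309]
contact_force: [-4.5, 2.3, -3.0]
gripper_width: 0.016
```

```bash
python3 - <<'E'
from edges import *
indeck();get_image("wrist");indeck();it=get_image("top");get_image("top");indeck();cv2.imwrite("pics/t2.png",it)
E
```

```text
t 23.43 deck xyz mm [25.  -0.4  1.9] rv deg [  0.18  -0.26 -90.27] F deck [-5.9 -0.2 -0.5] M [-0.05  1.79  0.09] w 0.016
t 23.48 deck xyz mm [25.  -0.4  1.9] rv deg [  0.18  -0.26 -90.27] F deck [-4.8 -0.3 -2. ] M [-0.07  1.7   0.04] w 0.0161
t 23.57 deck xyz mm [25.1 -0.4  1.9] rv deg [  0.19  -0.27 -90.27] F deck [-5.9  0.3 -1. ] M [-0.08  1.77  0.02] w 0.016
```

Request:
{"op": "carry_out", "data": {
  "rows": [
    [[0,0.004,0],[0,0,0],0],
    [[0,0,0],[0,0,0],0],
    [[0,-0.1,0],[0,0,0],0],
    [[0,-0.2,0],[0,0,0],0],
    [[0,-0.2,-0.15],[0,0,0],0],
    [[0,-0.1,-0.15],[0,0,0],0],
    [[0,0,0],[0,0,0],0]
  ]
}}

```text
t: 24.45
ee_pos: [0.5885, -0.1365, 0.1309]
ee_rot: [2.373, 1.37, 0.312]
contact_force: [0.2, 0.4, -2.5]
gripper_width: 0.016
```

```bash
python3 - <<'E'
from edges import *
indeck()
M=plan([on(-.02,.0016,.025,np.radians(-.2)),on(-.055,.0016,.025,np.radians(-.2))],ang=10,step=.035)
E
```

```text
t 24.45 deck xyz mm [-20.6   0.3  26.9] rv deg [  0.4   -0.41 -90.28] F deck [-1.   0.4 -2.3] M [-0.01  0.7  -0.01] w 0.016
[0.002, 0.001, 0.002] [-0.0, -0.0, -0.05]
[0.001, 0.001, 0.002] [-0.0, -0.0, -0.05]
[0.001, 0.001, 0.003] [-0.0, -0.0, -0.05]
[0.001, 0.001, 0.002] [-0.0, -0.0, -0.05]
[0.001, 0.002, 0.003] [-0.0, -0.0, -0.05]
[0.001, 0.002, 0.002] [-0.0, -0.0, -0.05]
[0.0, 0.002, 0.003] [-0.0, -0.0, -0.05]
[0.0, 0.002, 0.002] [-0.0, -0.0, -0.05]
[0.0, 0.001, 0.003] [-0.0, -0.0, -0.05]
[0.0, 0.002, 0.002] [-0.0, -0.0, -0.05]
-- reached [ 0.5903 -0.136   0.1294]
[0.219, -0.001, -0.002] [-0.0, -0.0001, -0.0002]
[0.219, -0.001, -0.002] [-0.0, -0.0001, -0.0002]
-- reached [ 0.5627 -0.1203  0.1146]
```

Request:
{"op": "carry_out", "data": {
  "rows": [
    [[0.001,0.001,0.002],[0,0,-0.05],0],
    [[0.001,0.001,0.002],[0,0,-0.05],0],
    [[0.001,0.001,0.002],[0,0,-0.05],0],
    [[0.001,0.001,0.002],[0,0,-0.05],0],
    [[0.001,0.002,0.002],[0,0,-0.05],0],
    [[0.001,0.002,0.002],[0,0,-0.05],0],
    [[0,0.002,0.002],[0,0,-0.05],0],
    [[0,0.002,0.002],[0,0,-0.05],0]
  ]
}}

```text
t: 25.45
ee_pos: [0.5903, -0.1367, 0.1291]
ee_rot: [1.092, 2.468, -0.063]
contact_force: [-0.3, -0.5, -2.7]
gripper_width: 0.016
```

Request:
{"op": "carry_out", "data": {
  "rows": [
    [[0,0.001,0.002],[0,0,-0.05],0],
    [[0,0.002,0.002],[0,0,-0.05],0],
    [[0.219,0,0],[0,0,0],0],
    [[0.219,0,0],[0,0,0],0],
    [[0,0,0],[0,0,0],0]
  ]
}}

```text
t: 26.08
ee_pos: [0.5612, -0.1198, 0.1125]
ee_rot: [0.702, 2.619, -0.156]
contact_force: [0.9, 0.0, -2.1]
gripper_width: 0.0158
```

```bash
python3 - <<'E'
from edges import *
indeck()
plan([on(-.055,.0016,.006,np.radians(-.2))],step=.01)
im=get_image("wrist");edges(im);cv2.imwrite("pics/w20.png",im)
E
```

```text
t 26.07 deck xyz mm [-57.5   1.2  23.8] rv deg [-0.06 -0.27 -0.25] F deck [-0.2  0.4 -2.3] M [-0.02  0.72 -0.03] w 0.0158
[-0.014, 0.002, 0.111] [-0.0002, -0.0008, -0.0002]
[-0.013, 0.003, 0.111] [-0.0002, -0.0008, -0.0002]
-- reached [ 0.5697 -0.1242  0.0974]
160 [(231, 26), (238, -58), (275, 58), (331, -24), (335, 12)]
180 [(232, 25), (330, -25), (334, 12), (344, -17)]
```

Request:
{"op": "carry_out", "data": {
  "rows": [
    [[-0.01,0.004,0.11],[0,0,0],0],
    [[-0.01,0,0.11],[0,-0.001,0],0],
    [[0,0,0.03],[0,0,0],0],
    [[0,0,0],[0,0,0],0]
  ]
}}

```text
t: 26.62
ee_pos: [0.5702, -0.1248, 0.0949]
ee_rot: [0.702, 2.616, -0.157]
contact_force: [0.3, 0.5, -3.3]
gripper_width: 0.0159
```

```bash
python3 - <<'E'
from edges import *
indeck()
E
```

```text
t 26.62 deck xyz mm [-55.5   1.4   3.5] rv deg [-0.07 -0.43 -0.28] F deck [-1.4  0.5 -3. ] M [-0.03  0.7   0.01] w 0.0159
```

Request:
{"op": "carry_out", "data": {
  "rows": [
    [[0.02,0,0.008],[0,0,0],0],
    [[0.02,0,0],[0,0,0],0],
    [[0.02,0,0],[0,0,0],0],
    [[0,0,0],[0,0,0],0]
  ]
}}

```text
t: 27.12
ee_pos: [0.5667, -0.1225, 0.0928]
ee_rot: [0.701, 2.615, -0.157]
contact_force: [-0.3, -0.2, -3.1]
gripper_width: 0.0162
```

```bash
python3 - <<'E'
from edges import *
indeck()
E
```

```text
t 27.12 deck xyz mm [-60.2   1.6   3.3] rv deg [-0.05 -0.47 -0.26] F deck [-1.4 -0.3 -2.7] M [-0.01  0.76  0.03] w 0.0162
```

Request:
{"op": "carry_out", "data": {
  "rows": [
    [[0.02,0,0.01],[0,0,0],0],
    [[0.02,0,0],[0,0,0],0],
    [[0,0,0],[0,0,0],0]
  ]
}}

```text
t: 27.5
ee_pos: [0.5645, -0.1213, 0.0906]
ee_rot: [0.701, 2.615, -0.157]
contact_force: [0.5, -1.0, -2.5]
gripper_width: 0.0159
```

```bash
python3 - <<'E'
from edges import *
indeck()
E
```

```text
t 27.5 deck xyz mm [-63.3   1.6   2.4] rv deg [-0.05 -0.47 -0.27] F deck [-0.2 -0.7 -2.6] M [0.04 0.68 0.01] w 0.0159
```

Request:
{"op": "carry_out", "data": {
  "rows": [
    [[0.02,0,0.005],[0,0,0],0],
    [[0.015,0,0],[0,0,0],0],
    [[0,0,0],[0,0,0],0]
  ]
}}

```text
t: 27.88
ee_pos: [0.5639, -0.1208, 0.0902]
ee_rot: [0.701, 2.612, -0.157]
contact_force: [2.4, -1.1, -0.1]
gripper_width: 0.0161
```

```bash
python3 - <<'E'
from edges import *
indeck()
E
```

```text
t 27.88 deck xyz mm [-64.1   1.7   2.3] rv deg [-0.05 -0.64 -0.29] F deck [ 2.4  0.3 -1.2] M [-0.1  -0.21  0.04] w 0.0161
```

Request:
{"op": "carry_out", "data": {
  "rows": [
    [[0.006,0,0.012],[0,0,0],0],
    [[0,0,0.006],[0,0,0],0],
    [[0,0,0],[0,0,0],0]
  ]
}}

```text
t: 28.25
ee_pos: [0.5642, -0.1208, 0.0888]
ee_rot: [0.701, 2.612, -0.157]
contact_force: [3.1, -2.8, 3.1]
gripper_width: 0.0157
```

```bash
python3 - <<'E'
from edges import *
indeck()
E
```

```text
t 28.25 deck xyz mm [-64.4   1.8   0.9] rv deg [-0.03 -0.65 -0.29] F deck [ 5.  -0.9  1.1] M [-0.05 -0.96  0.03] w 0.0157
```

Request:
{"op": "carry_out", "data": {
  "rows": [
    [[0,0,0.005],[0,0,0],0],
    [[0,0,0],[0,0,0],0.45],
    [[0,0,0],[0,0,0],0.45],
    [[0,0,0],[0,0,0],0.45],
    [[0,0,0],[0,0,0],0.45]
  ]
}}

```text
t: 28.88
ee_pos: [0.5624, -0.1201, 0.0868]
ee_rot: [0.701, 2.616, -0.157]
contact_force: [-0.1, 0.4, 0.1]
gripper_width: 0.0384
```

```bash
python3 - <<'E'
from edges import *
indeck()
im=get_image("wrist");edges(im);cv2.imwrite("pics/w21.png",im)
E
```

```text
t 28.88 deck xyz mm [-67.2   1.6  -0. ] rv deg [-0.05 -0.41 -0.26] F deck [-0.2  0.3  0.2] M [-0.    0.44 -0.04] w 0.0384
160 [(225, 24), (233, -57), (270, 56), (325, -19), (333, 8), (337, -17)]
180 [(226, 24), (324, -18), (336, -17)]
```

Request:
{"op": "carry_out", "data": {
  "rows": [
    [[-0.03,0,-0.1],[0,0,0],0.5],
    [[0,0,-0.3],[0,0,0],0.5],
    [[0,0,-0.4],[0,0,0],0.5],
    [[0,0,-0.5],[0,0,0],0.5],
    [[0,0,-0.5],[0,0,0],0.5],
    [[0,-0.3,-0.2],[0,0,0],0.5],
    [[0,0,0],[0,0,0],0.5],
    [[0,0,0],[0,0,0],0.5]
  ]
}}

```text
t: 29.92
ee_pos: [0.4932, -0.1078, 0.2326]
ee_rot: [0.702, 2.615, -0.156]
contact_force: [0.4, 0.8, 0.1]
gripper_width: 0.0428
```

```bash
python3 - <<'E'
from edges import *
indeck();print(get_state()["contact_force"])
CP["wrist"]=camera_params("wrist")
np.save("w22.npy",np.array([CP["wrist"]],dtype=object),allow_pickle=True)
im=get_image("wrist");cv2.imwrite("pics/w22.png",im);it=get_image("top");cv2.imwrite("pics/t22.png",it);isc=get_image("scene");cv2.imwrite("pics/s22.png",isc)
q=pj("wrist",[D[:3,:3]@[-.065,0,.035]+D[:3,3]])[0];print("logger at",q)
x0=int(np.clip(q[0]-140,0,280));y0=int(np.clip(q[1]-110,0,180));print(x0,y0)
a=cv2.resize(im[y0:y0+240,x0:x0+270],None,fx=2,fy=2,interpolation=3)
b=cv2.resize(isc[140:320,170:350],None,fx=240/180,fy=240/180);c=cv2.resize(it[100:320,200:380],(240,240))
cv2.imwrite("pics/12.png",np.hstack([a,np.vstack([b,c])]))
E
```

```text
t 29.93 deck xyz mm [-65.5 -22.1 160.1] rv deg [-0.03 -0.48 -0.29] F deck [-0.   0.9  0.1] M [-0.04  0.44 -0.01] w 0.0428
[0.42886016 0.80648529 0.05364157]
logger at [279.76515191 202.45494308]
139 92
```

View pics/12.png

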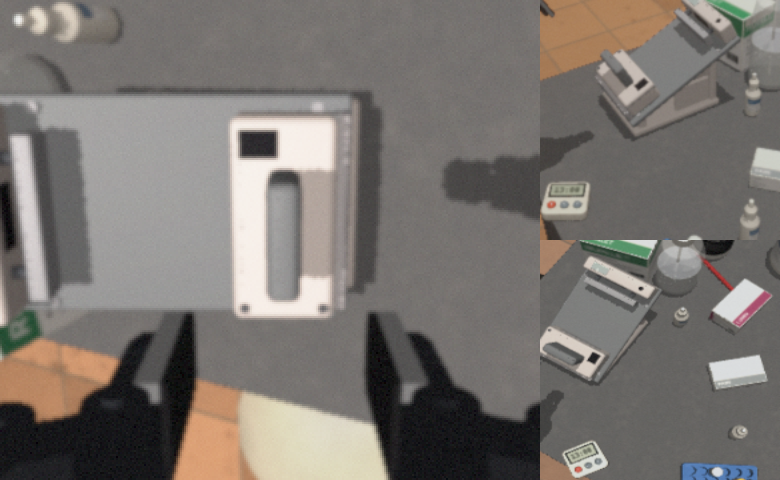

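The logger lies flat against the ledge, with its block at x 231–336, y 115–317 in the crop and its window toward the bar. The bystanders look unmoved. I'll fit the final pose against the deck.

```bash
python3 - <<'E'
from edges import *
CP["wrist"]=np.load("w22.npy",allow_pickle=True)[0]
Z=lambda x,y:(x/2+139,y/2+92)
LG=[((.03,-.06,.035),(.03,.06,.035),Z(230,130),Z(233,300)),((-.03,-.06,.035),(-.03,.06,.035),Z(336.5,130),Z(334,300)),
((.03,-.06,.035),(-.03,-.06,.035),Z(245,115),Z(322,115)),((.03,.06,.035),(-.03,.06,.035),Z(245,317.5),Z(322,317.5))]
DK=[((-.1,-.07,0),(.12,-.07,0),Z(100,94),Z(300,93)),((-.1,.07,0),(.12,.07,0),Z(100,311),Z(220,310)),
((.075,.05,.032),(.075,-.05,.032),Z(31,140),Z(47,300)),((.075,-.05,.032),(.06,-.05,.032),Z(20,134))]
def f2(u):
    M=T(deckR(u[2]),[u[0],u[1],.08]);M[2,3]+=u[6];return np.r_[lres(M,DK),lres(M@T(Ro.from_euler('z',u[5]).as_matrix(),[u[3],u[4],0]),LG)]
g=least_squares(f2,[.629,-.16,-.519,-.065,0,0,0]);print(g.x.round(4),g.fun.round(1))
# bystanders: compare before/after
a=cv2.imread("pics/2.png");b=cv2.imread("pics/t22.png");d=cv2.absdiff(a,b).max(2)
for n,(x,y) in dict(timer=(234,301),dropb=(350,275),dropa=(307,168),carton=(348,221),rack=(335,321)).items(): print(n,round(float((d[y-14:y+15,x-14:x+15]>40).mean()),3))
E
```

```text
[ 0.6318 -0.1597 -0.5234 -0.0667 -0.0008  0.0013 -0.0033] [-0.1  0.3 -0.5  0.1  0.6 -0.6 -0.2 -0.7  0.   0.7 -0.1 -0.1  0.   0.1
  0. ]
timer 0.0
dropb 0.0
dropa 0.0
carton 0.0
rack 0.0
```

```bash
python3 -c "
from cell import *
print(sign_off())"
```

```text
the job is handed in; nothing more can be done
None
```

I carried out both read-outs in the order asked and left the logger lying on the slope against the ledge. I handed the job in at about 30 s of the 53 s allowed.

- **Read-outs:** I estimated the bar travel rather than reading it directly. The long strip reached about 8.5–9.5 mm of the 10 mm travel, judged from the bar-to-housing gap and the spring load. The end strip reached about 9–9.7 mm, judged from position and spring load only, because the wrist camera could not see the bar then. In both pushes the logger was held just off or lightly touching the slope. It was centred to within about 1 mm and square to within about half a degree.
- **Final pose:** The last picture fit put the logger 0.8 mm off the deck's centre line and 0.07° off square, with its plain side on the ledge. The same fit put it at x = -66.7 mm, where -65 mm is the ledge contact limit. I read that 1.7 mm as measurement error, since I had felt the ledge contact in the wrist force.
- **Surroundings:** The top camera showed no change at the timer, both droppers, the carton and the tube rack. The gripper is clear of everything.
- **What went wrong:** My first attempt to slide the logger up the slope was pressed too hard. It jammed at about 50 N on the slope and tilted the logger a few degrees in the pads. I pressed it flat again before the first full push. In its tilted state it may have brushed the bar, with no noticeable travel.

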